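# Set out the carver's sharpening station

## Robot

A 7-joint arm with a two-finger parallel gripper is mounted at the origin on the work surface. World frame = base frame: x ahead of the robot, y to its left, z up, the work surface at z = 0. Lengths are in m, angles in rad, forces in N, time in s.
With the tool pointing down it reaches from about 0.425 to 1.025 m from the base axis. Payload 3.6 kg.
Tool frame: the origin (TCP) lies on the centre line of the jaws, within the pads' length; the fingertips stand 11 mm ahead of it and the grasp point (between the pads) lies 8 mm behind it; z points along the fingers, y is the line along which they close (so a half turn about z gives the same grasp; the last joint's range is limited). The gripper opens to 85 mm and grips with 20 to 120 N. Pads are 22 mm wide; open, the fingers measure 114 mm over their backs; the gripper's body (76 mm by 85 mm) begins 54 mm behind the grasp point. The pads swing forward as they close: fully open they stand 13 mm farther back than shut.
Start: joints at [-1.391, 0.591, 0.048, 1.609, -0.033, 0.943, -0.034], TCP at [0.195, 0.698, 0.212] pointing down, gripper open.
Joint ranges: [-2.69, 2.69], [-0.47, 2.24], [-1.27, 1.36], [0.19, 2.51], [-1.53, 4.68], [0.08, 2.07], [-3.09, 3.09]. Speed limits (rad/s): [2.57, 2.57, 3.14, 3.14, 3.14, 3.14, 3.14].

## Interface

Orientations are given as a rotation vector (axis times angle).
In Python, from cell import bot gives the robot as it stands. The module is installed in compiled form; this text tells all that it offers.
- The arm moves only by the tool step_arm, never from a script. Its argument "commands" is a list of rows, each an object of numbers: "rx", "ry", "rz": the turn, a rotation vector about the tool's x, y, z in degrees; "tx", "ty", "tz": the shift along the tool's x, y, z in m; "grip": the finger opening in m, from 0 to 0.0854. A call has 1 to 8 rows; each row is the pose to reach, as a shift and turn from the pose commanded when the call began, along the tool's axes at that moment; what a row does not reach only later rows make up. A row lasts 1/12 s, in which the tool goes at most 41.7 mm and 7.16 degrees, less where a joint would pass 70% of its speed; a pose out of reach is approached as far as the arm can. A call with a gripper value outside its range is refused whole. The fingers move at their own pace and stop on an object; "force" is the grip in N (left out, the last holds). Time passes only in rows, so rows that repeat a pose let the fingers close. It gives the time, the measured TCP pose, the force, the opening and the grip force at its end, in the units of the state.
- bot.state(): the state, without advancing time (a new reading comes with each control period).
- bot.camera(name): name is "side" or "top"; returns the picture (480x640x3 uint8, red, green, blue); there is no depth.
- bot.camera_params(name): a dict with "mtx" (3x3 intrinsics, pixels), "extrinsics" (4x4, takes a point from camera to world coordinates). Camera axes: x right, y down, z forward; pixel columns grow to the right and rows downward; lengths in m; the calibration is good to about 2 mm. A picture is of the moment at which its call begins. camera_params takes no time and is no camera call.
- bot.job_done(): hands the job in; it is judged then, once.
The state is a dict: "clock": time; "q": joint angles; "joint_vel": joint speeds; "joint_torque": joint torques, N m; "position": TCP position; "orientation": TCP orientation; "contact_force": force on the tool from outside, world axes, zero at the start; "ft_torque": the same for the moment, N m; "width": finger opening in m; "gripper_force": force on a finger pad.
Only numpy, scipy, OpenCV 4.12 (cv2) and the standard library are available. Lean on these libraries where they do the work, as an engineer would, in place of code of your own. Each camera call takes 0.05 s, during which the arm holds its last target. There are 200 camera calls.

## Task

Take the stack of sharpening blocks apart from the top down, setting each out before taking the next: the slip stone in the short tray, the strop block in the middle-sized tray, the middle stone in the long tray, each flat on the floor inside the lugs. Last, lay the bench stone lengthwise up the middle of the sloped ramp, flat and with its lower end square against the cleat. Leave the oil bottle standing where it is.

Things in the scene. Friction and masses are not known exactly. Their poses are not given: they have to be found in the camera images.
- slip_stone: Small grey slip stone with rounded edges, 75 (x, length) x 30 (y, width) x 16 mm (z). At the start it is the top of the stack, on the strop block. About 80 g. Origin: centre of its underside; z up out of its top face. Same either way round.
- strop_block: Strop block: pale wood faced with brown leather on top, 110 (x, length) x 42 (y, width) x 20 mm (z). At the start it is second from the top of the stack, on the middle stone. About 90 g. Origin: centre of its underside; z up out of its top face. Same either way round.
- middle_stone: Buff-grey sharpening stone with a darker lower half, 150 (x, length) x 52 (y, width) x 20 mm (z). At the start it is third from the top, on the bench stone. About 340 g. Origin: centre of its underside; z up out of its top face. Same either way round.
- bench_stone: Big grey bench stone with a darker lower half, 190 (x, length) x 62 (y, width) x 24 mm (z). At the start it lies on the bench as the bottom of the stack. About 620 g. Origin: centre of its underside; z up out of its top face. Same either way round.
- short_tray: Fixed wooden short tray: pale board 121 x 70 x 8 mm, dark strips across its ends and lugs at its corners, 8 mm higher. Free floor 91 (x) x 46 mm (y); the long sides are open between the lugs (14 mm long each), leaving room for fingers. The smallest tray; the slip stone belongs in it. Origin: centre of the underside, floor at z = +8 mm; x along its length, z up.
- mid_tray: Fixed wooden middle-sized tray: pale board 156 x 82 x 8 mm, dark strips across its ends and lugs at its corners, 8 mm higher. Free floor 126 (x) x 58 mm (y); the long sides are open between the lugs (14 mm long each), leaving room for fingers. The strop block belongs in it. Origin: centre of the underside, floor at z = +8 mm; x along its length, z up.
- long_tray: Fixed wooden long tray: pale board 196 x 92 x 8 mm, dark strips across its ends and lugs at its corners, 8 mm higher. Free floor 166 (x) x 68 mm (y); the long sides are open between the lugs (14 mm long each), leaving room for fingers. The longest tray; the middle stone belongs in it. Origin: centre of the underside, floor at z = +8 mm; x along its length, z up.
- ramp_deck: Deck of a fixed wooden ramp: pale board 110 mm wide rising at 14 deg, a dark cleat 12 mm high, 14 mm thick across its low end, no side lips. Origin: on the upper surface at the foot of the cleat, mid-width, 21 mm above the bench; x up the slope (207 mm of surface), y across, z square out of it. Bench stone home: its origin at x 95, y 0, z 0 mm here. It grips; the stone does not slide down by itself.
- oil_bottle: Small amber glass oil bottle with a black cap, 44 mm diameter, 105 mm tall, standing loose on the bench; to be left alone. Origin: centre of its underside, z up.
Mind the look-alikes: they are no part of the job. What is shaped like the strop_block but green is not meant.

How it is judged:
On the way, in this order (a step that is already met when the one before it is completed fails the run):
1. the slip stone lies flat in the short tray (x of slip_stone in the frame of short_tray between -0.012 and 0.012 m and y of slip_stone in the frame of short_tray between -0.012 and 0.012 m and z of slip_stone in the frame of short_tray between 0.003 and 0.0115 m and angle between the x axis of slip_stone and the x axis of short_tray, either way round below 0.25 rad and angle between the z axis of slip_stone and the z axis of short_tray, either way round below 0.06 rad), for 0.2 s.
2. the strop block lies flat in the middle-sized tray (x of strop_block in the frame of mid_tray between -0.012 and 0.012 m and y of strop_block in the frame of mid_tray between -0.012 and 0.012 m and z of strop_block in the frame of mid_tray between 0.003 and 0.0115 m and angle between the x axis of strop_block and the x axis of mid_tray, either way round below 0.25 rad and angle between the z axis of strop_block and the z axis of mid_tray, either way round below 0.06 rad), for 0.2 s.
3. the middle stone lies flat in the long tray (x of middle_stone in the frame of long_tray between -0.012 and 0.012 m and y of middle_stone in the frame of long_tray between -0.012 and 0.012 m and z of middle_stone in the frame of long_tray between 0.003 and 0.0115 m and angle between the x axis of middle_stone and the x axis of long_tray, either way round below 0.25 rad and angle between the z axis of middle_stone and the z axis of long_tray, either way round below 0.06 rad), for 0.2 s.
4. the bench stone lies on the sloped deck against its cleat (x of bench_stone in the frame of ramp_deck between 0.088 and 0.104 m and y of bench_stone in the frame of ramp_deck between -0.015 and 0.015 m and z of bench_stone in the frame of ramp_deck between -0.004 and 0.004 m and angle between the x axis of bench_stone and the x axis of ramp_deck, either way round below 0.12 rad and angle between the z axis of bench_stone and the z axis of ramp_deck, either way round below 0.06 rad), for 0.2 s.
At the end, for the whole second after the job is handed in: Three smaller blocks flat in their own trays (12 mm each way, 4 mm in height, 0.25 rad in yaw, 0.06 rad in tilt); bench stone flat on the deck, within 15 mm of its middle line, 0.12 rad of straight, at most 9 mm off the cleat. All at rest; oil bottle upright, within 20 mm of its start (all of step 1 and all of step 2 and all of step 3 and all of step 4 and linear speed of each of slip_stone, strop_block, middle_stone, bench_stone below 0.01 m/s and angular speed of each of slip_stone, strop_block, middle_stone, bench_stone below 0.1 rad/s and angle between oil_bottle's own z axis and vertical below 0.1 rad and distance of oil_bottle from where it was at the start of the episode below 0.02 m); the robot touches nothing.
It fails at once if the oil bottle is knocked over or shoved away (angle between oil_bottle's own z axis and vertical above 0.35 rad or distance of oil_bottle from where it was at the start of the episode above 0.03 m).
It also fails if it takes over 112 s, if anything falls off the work surface, if the arm or the gripper's body presses on something with over 40 N, if the wrist force passes 120 N, or if a joint passes its speed limit or range.

## Working session

There is one attempt and no reset: what is moved stays moved. The work goes in short steps, Python scripts to look and compute and a tool call to move; the robot and the scene stay as the last step left them, time stands still between calls to the robot, and variables do not carry over. Pictures are saved under pics/ and viewed, at most 14 in all, crops included, and the job is handed in when it is done.

Besides the shell and the picture viewer there is one more tool, called as name([rows], argument=value, ...), one row to a line, values as JSON. step_arm: Moves the arm, as the interface text tells. Its arguments: {"type":"object","properties":{"commands":{"type":"array"},"force":{"type":"number"}},"required":["commands"]}

```bash
mkdir -p pics; ls; python3 - <<'E'
from cell import bot
import cv2,numpy as np
for n in("top","side"):
    cv2.imwrite(f"pics/{n}0.png",bot.camera(n)[:,:,::-1]); p=bot.camera_params(n); print(n,np.round(p["mtx"],1).tolist(),np.round(p["extrinsics"],3).tolist())
s=bot.state();print({k:np.round(v,3).tolist() for k,v in s.items()})
E
```

```text
pics
top [[512.6, 0.0, 319.6], [0.0, 512.6, 238.0], [0.0, 0.0, 1.0]] [[0.016, -0.983, 0.183, 0.366], [-1.0, -0.013, 0.016, -0.012], [-0.014, -0.183, -0.983, 1.199], [0.0, 0.0, 0.0, 1.0]]
side [[625.1, 0.0, 313.3], [0.0, 625.1, 238.6], [0.0, 0.0, 1.0]] [[-0.999, -0.043, 0.015, 0.527], [-0.041, 0.716, -0.697, 0.972], [0.019, -0.697, -0.717, 1.067], [0.0, 0.0, 0.0, 1.0]]
{'clock': 0.1, 'q': [-1.392, 0.592, 0.048, 1.61, -0.033, 0.943, -0.034], 'joint_vel': [-0.001, -0.0, 0.001, -0.004, -0.0, -0.0, 0.0], 'joint_torque': [0.005, -54.999, 1.553, -19.882, 0.01, 0.004, -0.0], 'position': [0.195, 0.697, 0.21], 'orientation': [-0.427, -3.112, 0.003], 'contact_force': [-0.085, -0.415, 0.38], 'ft_torque': [-0.052, 0.071, 0.019], 'gripper_force': 0.0, 'width': 0.086}
```

View pics/top0.png

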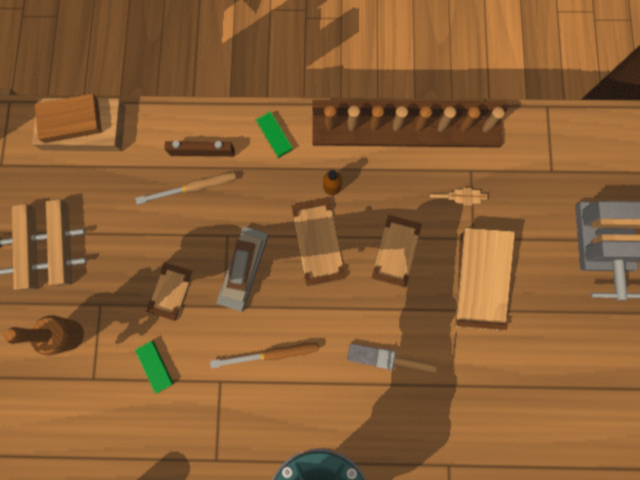

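View pics/side0.png

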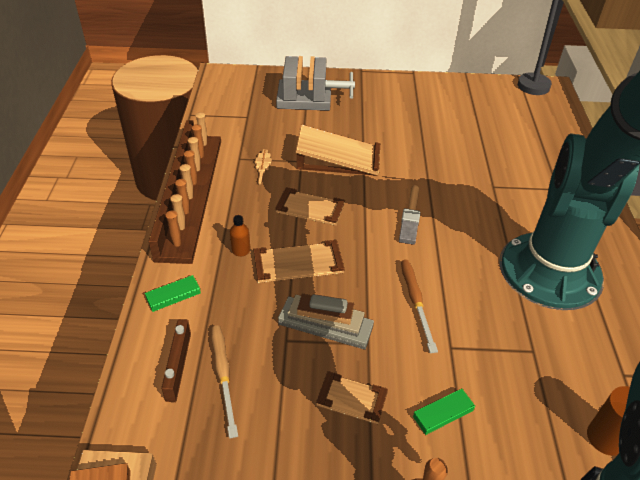

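Top view: stack at (243,268), with short tray (171,291), long tray (319,243), mid tray (398,250), ramp (486,278) with its cleat towards the robot, and bottle (332,182). The green blocks at (274,135) and (154,367) are strop-shaped look-alikes, so I leave them alone. The true strop block is the brown-leather one in the stack, second from the top.

```bash
python3 - <<'E'
import cv2
t=cv2.imread("pics/top0.png");s=cv2.imread("pics/side0.png")
def crop(im,n,u,v,w,h,k):
    c=cv2.resize(im[v:v+h,u:u+w],None,fx=k,fy=k,interpolation=cv2.INTER_CUBIC)
    for i in range(0,w,10):
        cv2.line(c,(i*k,0),(i*k,6 if (u+i)%50 else 20),(255,255,255),1)
        if (u+i)%20==0: cv2.putText(c,str(u+i),(i*k+2,18),0,.4,(255,255,255),1)
    for i in range(0,h,10):
        cv2.line(c,(0,i*k),(6,i*k),(255,255,255),1)
        if (v+i)%20==0: cv2.putText(c,str(v+i),(8,i*k+5),0,.4,(255,255,255),1)
    cv2.imwrite(f"pics/{n}.png",c)
crop(t,"c1",140,220,140,110,5)
crop(t,"c2",280,190,150,110,5)
crop(t,"c3",440,215,100,120,5)
crop(s,"c4",250,280,150,120,5)
E
```

```text
(no output)
```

View pics/c1.png

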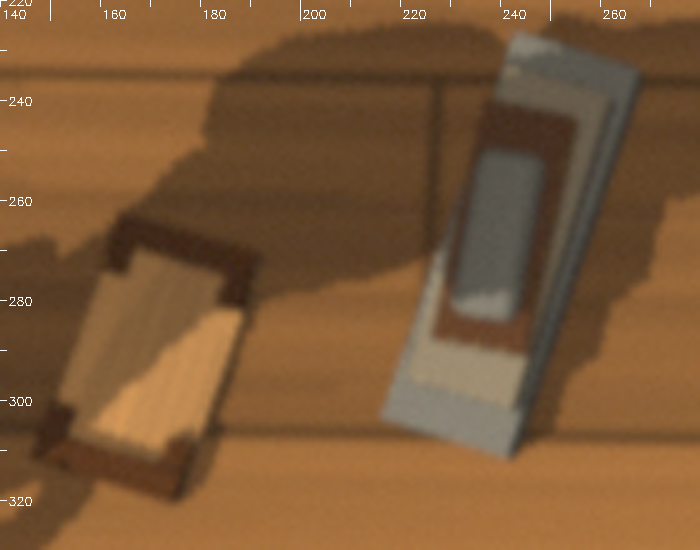

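View pics/c2.png

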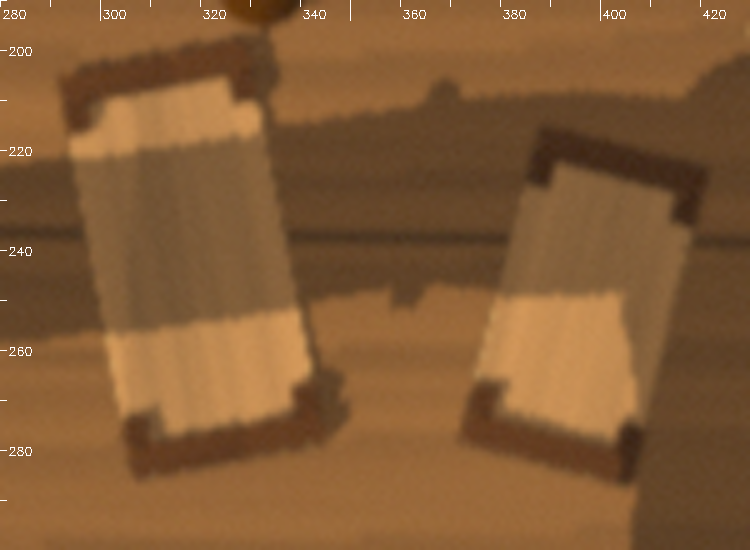

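View pics/c3.png

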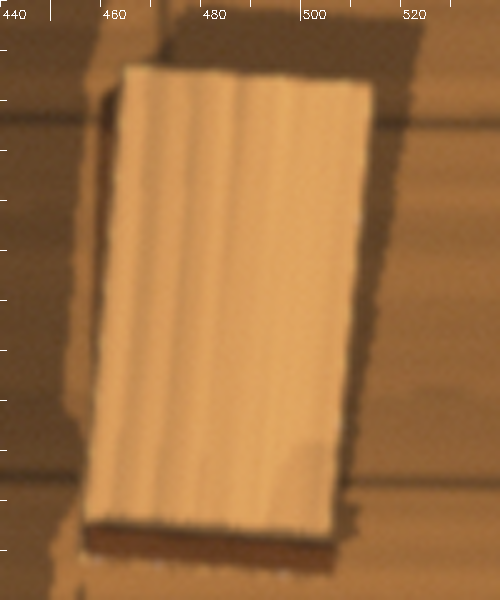

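View pics/c4.png

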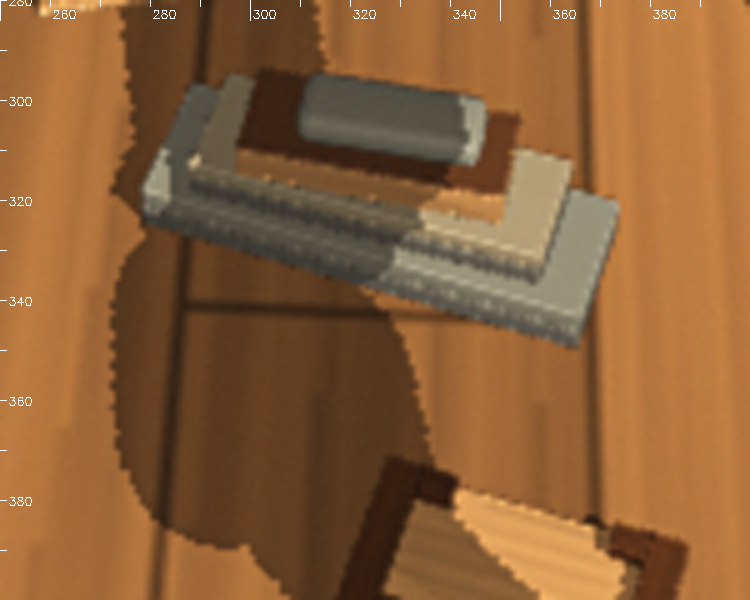

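```bash
cat > h.py <<'E'
import numpy as np,cv2
from scipy.spatial.transform import Rotation as R
from scipy.optimize import least_squares
from cell import bot
P={n:bot.camera_params(n) for n in("top","side")}
def proj(n,X):
    T=np.linalg.inv(P[n]["extrinsics"]);c=np.atleast_2d(X)@T[:3,:3].T+T[:3,3]
    u=c@P[n]["mtx"].T;return u[:,:2]/u[:,2:]
def Rz(a,tilt=0):return R.from_euler("ZY",[a,-tilt]).as_matrix()   # tilt>0: x axis rises
def fit(obs,z,tilt=0,x0=(.55,0,0)):
    """obs: list of (cam, local Nx3, pix Nx2); returns x,y,yaw and rms px"""
    f=lambda p:np.concatenate([(proj(n,np.array(L)@Rz(p[2],tilt).T+[p[0],p[1],z])-np.array(U)).ravel() for n,L,U in obs])
    r=least_squares(f,x0,loss="soft_l1");return r.x,np.sqrt(np.mean(f(r.x)**2))
def rect(l,w,h):return [(l/2,w/2,h),(l/2,-w/2,h),(-l/2,-w/2,h),(-l/2,w/2,h)]  # TL TR BR BL in top view
def go(x,y,z,yaw,tilt=0):
    """shift (m, tool axes) and turn (deg) from present pose to: tool down, closing line across block at yaw (deg)"""
    s=bot.state();A=R.from_rotvec(s["orientation"]);p=np.array(s["position"])
    best=None
    for k in(0,180):
        B=R.from_matrix(Rz(np.radians(yaw),np.radians(tilt)))*R.from_euler("z",k,degrees=True)*R.from_euler("x",180,degrees=True)
        r=(A.inv()*B).as_rotvec(degrees=True)
        if best is None or np.linalg.norm(r)<np.linalg.norm(best):best=r
    print("t",np.round(A.inv().apply(np.array([x,y,z])-p),4),"r",np.round(best,1))
E
python3 - <<'E'
from h import *
O={
"slip":(.064,[("top",rect(.075,.030,.016),[(237.4,250),(249,250.6),(244,284),(230,281)]),("side",rect(.075,.030,.016),[(310,307),(312,295),(347.4,300),(345,313)])]),
"strop":(.044,[("top",rect(.11,.042,.02),[(238,240),(255.6,243.4),(245.4,290.6),(226.4,287.4)]),("side",rect(.11,.042,.02),[(297,310),(302,294),(354,302.6),(350,318.4)])]),
"middle":(.024,[("top",rect(.15,.052,.02),[(241,233),(262,238.6),(244,302),(222.4,295)]),("side",rect(.15,.052,.02),[(288,311),(295,294.6),(364.4,311.4),(359,334)])]),
"bench":(0,[("top",rect(.19,.062,.024),[(243,226.4),(267.6,234),(242.4,311.6),(216.4,303.6)]),("side",rect(.19,.062,.024),[(278.6,320),(289,296.6),(374,320.6),(366,347)])]),
"short":(0,[("top",rect(.121,.070,.016),[(164.4,262.4),(192.4,271.6),(175.4,320),(147,311)])]),
"long":(0,[("top",rect(.196,.092,.016),[(292,205),(333.6,197.4),(343.6,278),(307.6,286)])]),
"mid":(0,[("top",rect(.156,.082,.016),[(388,215),(421.4,224.4),(406,287.4),(372,277.4)])]),
}
for k,(z,o) in O.items():
    for sub in ([o,o[:1],o[1:]] if len(o)>1 else [o]):
        x,e=fit(sub,z);print(k,np.round(x[:2],4),round(np.degrees(x[2]),1),"rms",round(e,2))
L=[(.207,.055,0),(.207,-.055,0),(0,-.055,.012),(0,.055,.012),(-.014,-.055,.012),(-.014,.055,.012)]
x,e=fit([("top",L,[(465,228),(514.6,231.6),(506.6,322.5),(457,319.4),(507,329.6),(456.4,327)])],.021,np.radians(14));print("ramp",x[:2],np.degrees(x[2]),e)
# bottle base from top view base approx
s=bot.state();print(R.from_rotvec(s["orientation"]).as_matrix().round(3))
for z in(.1,): 
  f=lambda p:(proj("top",[p[0],p[1],z])-[[333,175]]).ravel()
  print("bottle",least_squares(f,(.6,0)).x)
E
```

```text
slip [0.5095 0.1844] -8.8 rms 1.95
slip [0.5089 0.1806] -8.2 rms 0.75
slip [0.5098 0.1925] -7.9 rms 0.75
strop [0.5144 0.1827] -10.1 rms 1.01
strop [0.5133 0.1806] -10.3 rms 0.32
strop [0.5152 0.1864] -8.8 rms 0.47
middle [0.5128 0.1831] -14.6 rms 1.28
middle [0.5121 0.1815] -14.0 rms 0.43
middle [0.5133 0.1869] -15.2 rms 1.13
bench [0.5118 0.1875] -16.7 rms 1.43
bench [0.5111 0.1845] -16.1 rms 0.32
bench [0.5124 0.193 ] -17.1 rms 0.88
short [0.4571 0.352 ] -15.9 rms 0.65
long [0.5792 0.0089] 11.2 rms 1.42
mid [ 0.5588 -0.1732] -14.6 rms 0.45
ramp [ 0.40050244 -0.35957934] -3.8243770800600303 0.6340391163942437
[[-0.963  0.269 -0.   ]
 [ 0.269  0.963 -0.002]
 [-0.    -0.002 -1.   ]]
bottle [ 0.71419148 -0.02143061]
```

```bash
python3 - <<'E'
from h import *
im=cv2.imread("pics/side0.png")
k=3;u0,v0,w,h=240,110,160,200
v0=120;
c=cv2.resize(im,None,fx=3,fy=3,interpolation=cv2.INTER_CUBIC)
def poly(X,col):
    q=((proj("side",X)+.5)*3-.5).astype(np.float32);cv2.polylines(c,[np.round(q).astype(int).reshape(-1,1,2)],True,col,1)
for x,y,a,l,w_,z,hh in [(.4571,.352,-15.9,.121,.07,0,.016),(.5792,.0089,11.2,.196,.092,0,.016),(.5588,-.1732,-14.6,.156,.082,0,.016),(.5118,.1845,-16.5,.19,.062,0,.024),(.5095,.1806,-8.5,.075,.03,.064,.016)]:
    poly(np.array(rect(l,w_,hh))@Rz(np.radians(a)).T+[x,y,z],(255,255,0))
D=[(.207,.055,0),(.207,-.055,0),(0,-.055,0),(0,.055,0)]
poly(np.array(D)@Rz(np.radians(-3.8),np.radians(14)).T+[.4005,-.3596,.021],(255,255,0))
cv2.imwrite("pics/o1.png",c[360:960,720:1200]);cv2.imwrite("pics/o2.png",c[850:1280,740:1240])
E
```

```text
(no output)
```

View pics/o1.png

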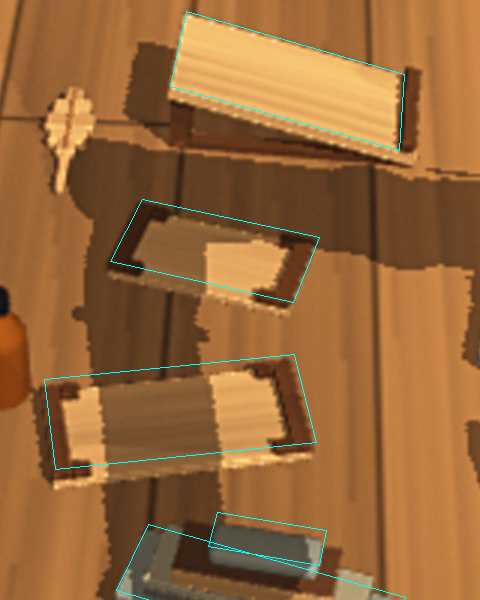

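View pics/o2.png

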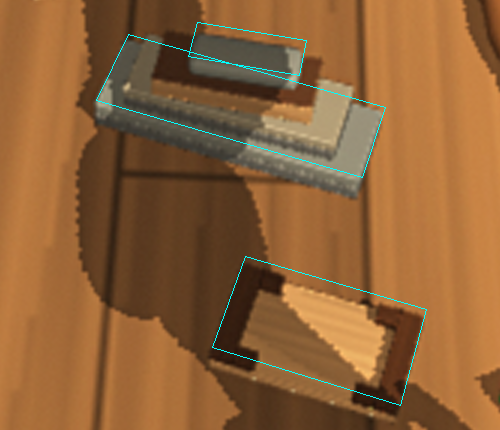

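The overlay shows the top-view fits hold to about 2 mm. The stack's true y is about 2 mm larger. Moving to the slip stone.

```bash
python3 -c "
from h import *
go(.5095,.183,.14,-8.5)"
```

```text
t [-0.4413 -0.4106  0.0713] r [-0.1 -0.  -7.1]
```

step_arm([
  {"tx":-0.441,"ty":-0.411,"tz":0.071,"rz":-7.1,"grip":0.055},
  {"tx":-0.441,"ty":-0.411,"tz":0.071,"rz":-7.1,"grip":0.055},
  {"tx":-0.441,"ty":-0.411,"tz":0.071,"rz":-7.1,"grip":0.055},
  {"tx":-0.441,"ty":-0.411,"tz":0.071,"rz":-7.1,"grip":0.055},
  {"tx":-0.441,"ty":-0.411,"tz":0.071,"rz":-7.1,"grip":0.055},
  {"tx":-0.441,"ty":-0.411,"tz":0.071,"rz":-7.1,"grip":0.055},
  {"tx":-0.441,"ty":-0.411,"tz":0.071,"rz":-7.1,"grip":0.055},
  {"tx":-0.441,"ty":-0.411,"tz":0.071,"rz":-7.1,"grip":0.055},
], force=40)

```text
$.commands[0]: bad value
```

```bash
python3 -c "
from h import *
go(.5095,.183,.14,-8.5);print(bot.state()['clock'])"
```

```text
t [-0.4413 -0.4106  0.0713] r [-0.1 -0.  -7.1]
0.1
```

step_arm([
  {"tx":-0.22,"ty":-0.2,"tz":0.01,"rz":-7.1,"grip":0.055},
  {"tx":-0.22,"ty":-0.2,"tz":0.01,"rz":-7.1,"grip":0.055},
  {"tx":-0.22,"ty":-0.2,"tz":0.01,"rz":-7.1,"grip":0.055},
  {"tx":-0.22,"ty":-0.2,"tz":0.01,"rz":-7.1,"grip":0.055},
  {"tx":-0.22,"ty":-0.2,"tz":0.01,"rz":-7.1,"grip":0.055},
  {"tx":-0.22,"ty":-0.2,"tz":0.01,"rz":-7.1,"grip":0.055},
  {"tx":-0.22,"ty":-0.2,"tz":0.01,"rz":-7.1,"grip":0.055},
  {"tx":-0.22,"ty":-0.2,"tz":0.01,"rz":-7.1,"grip":0.055},
], force=40)

```text
$.commands[0]: bad value
```

```bash
python3 -c "
from h import *
go(.5095,.183,.14,-8.5);print(bot.state()['clock'])"
```

```text
t [-0.4413 -0.4106  0.0713] r [-0.1 -0.  -7.1]
0.1
```

step_arm([
  {"tx":-0.04,"ty":-0.01,"tz":0.0,"rx":0,"ry":0,"rz":-7,"grip":0.055},
], force=40)

```text
clock: 0.18
position: [0.2177, 0.6834, 0.2105]
orientation: [-0.208, -3.125, -0.005]
contact_force: [-2.7, 2.0, -0.3]
width: 0.0757
gripper_force: 0.0
```

```bash
python3 -c "
from h import *
go(.5095,.183,.14,-8.5)"
```

```text
t [-0.3563 -0.4574  0.0661] r [ 0.1 -0.5  0.9]
```

step_arm([
  {"tx":-0.2,"ty":-0.25,"tz":0.02,"rx":0,"ry":0,"rz":0,"grip":0.055},
  {"tx":-0.2,"ty":-0.25,"tz":0.02,"rx":0,"ry":0,"rz":0,"grip":0.055},
  {"tx":-0.2,"ty":-0.25,"tz":0.02,"rx":0,"ry":0,"rz":0,"grip":0.055},
  {"tx":-0.2,"ty":-0.25,"tz":0.02,"rx":0,"ry":0,"rz":0,"grip":0.055},
  {"tx":-0.2,"ty":-0.25,"tz":0.02,"rx":0,"ry":0,"rz":0,"grip":0.055},
  {"tx":-0.2,"ty":-0.25,"tz":0.02,"rx":0,"ry":0,"rz":0,"grip":0.055},
  {"tx":-0.2,"ty":-0.25,"tz":0.02,"rx":0,"ry":0,"rz":0,"grip":0.055},
  {"tx":-0.2,"ty":-0.25,"tz":0.02,"rx":0,"ry":0,"rz":0,"grip":0.055},
])

```text
clock: 0.85
position: [0.3932, 0.3957, 0.191]
orientation: [0.242, 3.132, -0.005]
contact_force: [0.6, -0.4, -0.2]
width: 0.0552
gripper_force: 0.0
```

```bash
python3 -c "
from h import *
go(.5095,.183,.14,-8.5);print(bot.state()['clock'])"
```

```text
t [-0.1476 -0.1921  0.0516] r [-0.2  0.  -0.3]
0.85
```

step_arm([
  {"tx":-0.148,"ty":-0.192,"tz":0.05,"rx":0,"ry":0,"rz":0,"grip":0.055},
  {"tx":-0.148,"ty":-0.192,"tz":0.05,"rx":0,"ry":0,"rz":0,"grip":0.055},
  {"tx":-0.148,"ty":-0.192,"tz":0.05,"rx":0,"ry":0,"rz":0,"grip":0.055},
  {"tx":-0.148,"ty":-0.192,"tz":0.05,"rx":0,"ry":0,"rz":0,"grip":0.055},
  {"tx":-0.148,"ty":-0.192,"tz":0.05,"rx":0,"ry":0,"rz":0,"grip":0.055},
  {"tx":-0.148,"ty":-0.192,"tz":0.05,"rx":0,"ry":0,"rz":0,"grip":0.055},
  {"tx":-0.148,"ty":-0.192,"tz":0.05,"rx":0,"ry":0,"rz":0,"grip":0.055},
  {"tx":-0.148,"ty":-0.192,"tz":0.05,"rx":0,"ry":0,"rz":0,"grip":0.055},
])

```text
clock: 1.52
position: [0.5097, 0.1848, 0.1408]
orientation: [-0.247, -3.131, 0.003]
contact_force: [-0.5, 0.4, -0.6]
width: 0.0548
gripper_force: 0.0
```

```bash
python3 - <<'E'
from h import *
go(.5095,.183,.079,-8.5);print(bot.state()['clock'])
im=bot.camera("side");c=im[200:400,220:420,::-1];d=bot.camera("top")[190:330,180:320,::-1]
cv2.imwrite("pics/g1.png",np.hstack([cv2.resize(c,(400,400),interpolation=2),cv2.resize(d,(400,400),interpolation=2)]))
E
```

```text
t [-0.0001 -0.0017  0.0618] r [-0.1 -0.  -0.5]
1.5167
```

View pics/g1.png

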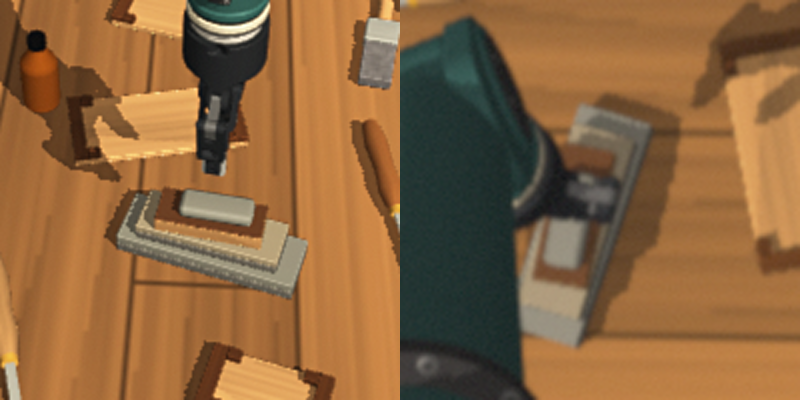

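The gripper hangs over the slip stone (side crop, fingertips at about (213,170) above the stone centre at (218,207)). Descending and gripping.

step_arm([
  {"tx":0,"ty":0,"tz":0.035,"rx":0,"ry":0,"rz":0,"grip":0.055},
  {"tx":0,"ty":0,"tz":0.052,"rx":0,"ry":0,"rz":0,"grip":0.055},
  {"tx":0,"ty":0,"tz":0.062,"rx":0,"ry":0,"rz":0,"grip":0.055},
  {"tx":0,"ty":0,"tz":0.062,"rx":0,"ry":0,"rz":0,"grip":0.055},
  {"tx":0,"ty":0,"tz":0.062,"rx":0,"ry":0,"rz":0,"grip":0.025},
  {"tx":0,"ty":0,"tz":0.062,"rx":0,"ry":0,"rz":0,"grip":0.02},
  {"tx":0,"ty":0,"tz":0.062,"rx":0,"ry":0,"rz":0,"grip":0.02},
  {"tx":0,"ty":0,"tz":0.062,"rx":0,"ry":0,"rz":0,"grip":0.02},
], force=40)

```text
clock: 2.28
position: [0.5096, 0.1891, 0.0806]
orientation: [0.236, 3.131, 0.002]
contact_force: [-1.0, -0.3, 0.3]
width: 0.0202
gripper_force: 0.0
```

```bash
python3 - <<'E'
from h import *
go(.4571,.353,.15,-15.9);s=bot.state();print(s['clock'],s['width'],s['gripper_force'],s['position'],s['contact_force'])
E
```

```text
t [ 0.0764  0.1543 -0.0694] r [0.1 0.1 7.3]
2.2833 0.020166847404837877 0.0 [0.50963084 0.1890698  0.08056267] [-0.95945431 -0.27936367  0.2730569 ]
```

```bash
python3 - <<'E'
from h import *
s=bot.state();print(s['position'],R.from_rotvec(s['orientation']).as_matrix().round(3)[:,2],s['q'])
im=bot.camera("side");c=im[230:370,240:400,::-1]
cv2.imwrite("pics/g2.png",cv2.resize(c,None,fx=5,fy=4,interpolation=2)[:, :800])
E
```

```text
[0.50963084 0.1890698  0.08056267] [ 0.002  0.001 -1.   ] [-0.45942473  0.55935678  0.02832449  2.11394881 -0.0333946   0.46651245
  1.01482254]
```

View pics/g2.png

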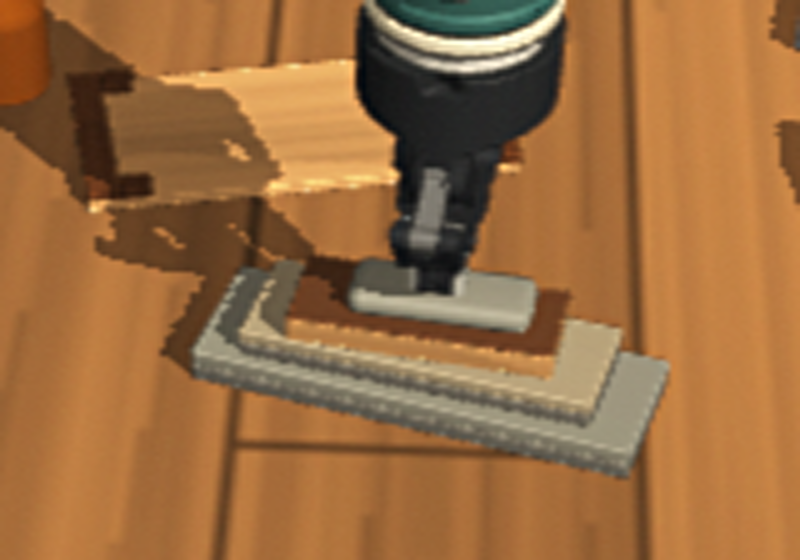

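```bash
python3 - <<'E'
from h import *
s=bot.state();p=np.array(s['position']);A=R.from_rotvec(s['orientation']).as_matrix()
for dy in(-.01,.01):
  for dz in(0,.011): print(dy,dz,proj("side",p+A@[0,dy,dz]).round(1))
im=bot.camera("side");s=bot.state();print(s['position'],s['contact_force'])
for z in(.07,.08):print(z,proj("side",[.5096,.2,z]))
E
```

```text
-0.01 0 [[329.6 298.3]]
-0.01 0.011 [[329.3 301.8]]
0.01 0 [[327.8 306. ]]
0.01 0.011 [[327.6 309.4]]
[0.50938277 0.18877677 0.0802762 ] [ 0.75912877  0.26059767 -0.09408014]
0.07 [[328.3479189  309.78208832]]
0.08 [[328.53058312 306.69319934]]
```

step_arm([
  {"tx":0,"ty":0,"tz":0,"rx":0,"ry":0,"rz":0,"grip":0.055},
  {"tx":0,"ty":0,"tz":0,"rx":0,"ry":0,"rz":0,"grip":0.055},
  {"tx":0,"ty":0,"tz":0,"rx":0,"ry":0,"rz":0,"grip":0.055},
  {"tx":0,"ty":0,"tz":0,"rx":0,"ry":0,"rz":0,"grip":0.055},
])

```text
clock: 2.72
position: [0.5089, 0.1885, 0.0795]
orientation: [0.237, 3.133, -0.0]
contact_force: [1.2, -0.6, -0.3]
width: 0.0549
gripper_force: 0.0
```

```bash
python3 - <<'E'
from h import *
a=bot.camera("side")
cv2.imwrite("pics/g3.png",cv2.resize(a[270:340,290:370,::-1],None,fx=8,fy=8,interpolation=2))
E
```

```text
(no output)
```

View pics/g3.png

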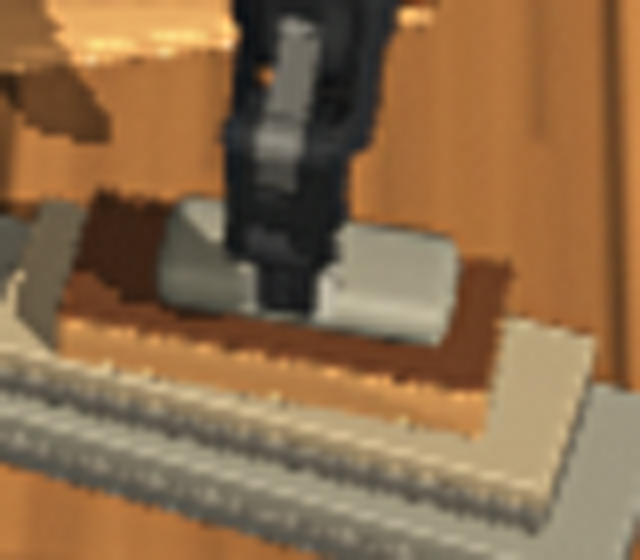

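The closed fingers passed over the slip stone without touching it, so the tips sit higher than assumed. Going 8 mm lower and gripping again.

step_arm([
  {"tx":0,"ty":0,"tz":0.004,"rx":0,"ry":0,"rz":0,"grip":0.055},
  {"tx":0,"ty":0,"tz":0.008,"rx":0,"ry":0,"rz":0,"grip":0.055},
  {"tx":0,"ty":0,"tz":0.008,"rx":0,"ry":0,"rz":0,"grip":0.02},
  {"tx":0,"ty":0,"tz":0.008,"rx":0,"ry":0,"rz":0,"grip":0.02},
  {"tx":0,"ty":0,"tz":0.008,"rx":0,"ry":0,"rz":0,"grip":0.02},
  {"tx":0,"ty":0,"tz":0.008,"rx":0,"ry":0,"rz":0,"grip":0.02},
])

```text
clock: 3.27
position: [0.5089, 0.1886, 0.0715]
orientation: [-0.236, -3.133, 0.0]
contact_force: [0.1, 0.2, 1.0]
width: 0.0203
gripper_force: 0.0
```

step_arm([
  {"tx":0,"ty":0,"tz":0.001,"rx":0,"ry":0,"rz":0,"grip":0.02},
  {"tx":0,"ty":0,"tz":0.003,"rx":0,"ry":0,"rz":0,"grip":0.02},
  {"tx":0,"ty":0,"tz":0.004,"rx":0,"ry":0,"rz":0,"grip":0.02},
  {"tx":0,"ty":0,"tz":0.004,"rx":0,"ry":0,"rz":0,"grip":0.02},
])

```text
clock: 3.6
position: [0.5087, 0.1885, 0.0672]
orientation: [-0.236, -3.132, 0.0]
contact_force: [-0.2, 0.8, -0.4]
width: 0.0199
gripper_force: 0.0
```

```bash
python3 - <<'E'
from h import *
a=bot.camera("side")
cv2.imwrite("pics/g4.png",cv2.resize(a[270:340,290:370,::-1],None,fx=8,fy=8,interpolation=2))
print(bot.state()['contact_force'])
E
```

```text
[ 0.52433865 -0.30305679 -0.21243965]
```

View pics/g4.png

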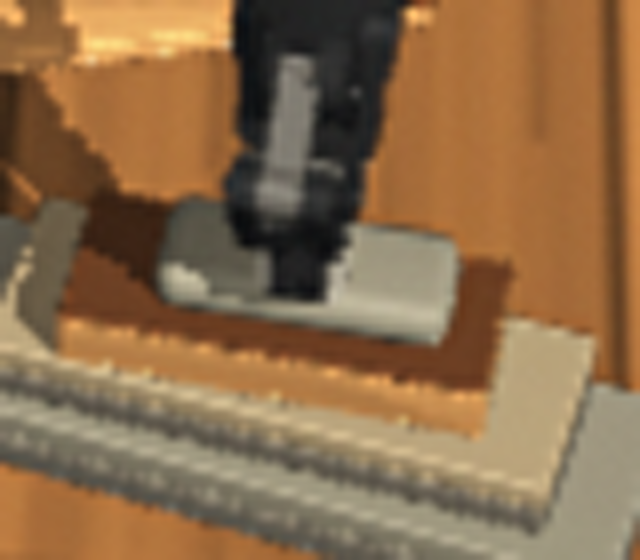

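The near fingertip at (327,307) is only just reaching the stone's top face (z 0.08) with the TCP reading 0.067. I'll find the real fingertip offset by touch.

step_arm([
  {"tx":0,"ty":0,"tz":0.001,"rx":0,"ry":0,"rz":0,"grip":0.02},
  {"tx":0,"ty":0,"tz":0.002,"rx":0,"ry":0,"rz":0,"grip":0.02},
  {"tx":0,"ty":0,"tz":0.003,"rx":0,"ry":0,"rz":0,"grip":0.02},
])

```text
clock: 3.9
position: [0.5089, 0.1886, 0.0644]
orientation: [0.236, 3.133, 0.0]
contact_force: [-0.3, 0.8, 0.6]
width: 0.02
gripper_force: 0.0
```

step_arm([
  {"tx":0,"ty":0,"tz":0.001,"rx":0,"ry":0,"rz":0,"grip":0.02},
  {"tx":0,"ty":0,"tz":0.002,"rx":0,"ry":0,"rz":0,"grip":0.02},
  {"tx":0,"ty":0,"tz":0.003,"rx":0,"ry":0,"rz":0,"grip":0.02},
])

```text
clock: 4.15
position: [0.5089, 0.1886, 0.0614]
orientation: [-0.236, -3.133, 0.0]
contact_force: [-0.2, -0.3, -0.9]
width: 0.0198
gripper_force: 0.0
```

step_arm([
  {"tx":0,"ty":0,"tz":0.001,"rx":0,"ry":0,"rz":0,"grip":0.02},
  {"tx":0,"ty":0,"tz":0.002,"rx":0,"ry":0,"rz":0,"grip":0.02},
  {"tx":0,"ty":0,"tz":0.003,"rx":0,"ry":0,"rz":0,"grip":0.02},
])

```text
clock: 4.4
position: [0.5089, 0.1885, 0.0602]
orientation: [-0.237, -3.132, 0.0]
contact_force: [-4.5, -0.7, 26.8]
width: 0.0199
gripper_force: 13.0
```

step_arm([
  {"tx":0,"ty":0,"tz":0.001,"rx":0,"ry":0,"rz":0,"grip":0.02},
  {"tx":0,"ty":0,"tz":0.002,"rx":0,"ry":0,"rz":0,"grip":0.02},
  {"tx":0,"ty":0,"tz":0.003,"rx":0,"ry":0,"rz":0,"grip":0.02},
])

```text
clock: 4.65
position: [0.509, 0.1885, 0.0599]
orientation: [-0.238, -3.132, 0.0]
contact_force: [-10.0, -2.5, 48.8]
width: 0.0199
gripper_force: 25.0
```

Contact at TCP reading 0.0605 against the stone top at 0.080, so the tips sit about 19.5 mm behind the TCP reading when nearly closed. Raising, opening and going down around the stone.

step_arm([
  {"tx":0,"ty":0,"tz":-0.03,"rx":0,"ry":0,"rz":0,"grip":0.055},
  {"tx":0,"ty":0,"tz":-0.03,"rx":0,"ry":0,"rz":0,"grip":0.055},
  {"tx":0,"ty":0,"tz":-0.03,"rx":0,"ry":0,"rz":0,"grip":0.055},
  {"tx":0,"ty":0,"tz":-0.015,"rx":0,"ry":0,"rz":0,"grip":0.055},
  {"tx":0,"ty":0,"tz":0.0,"rx":0,"ry":0,"rz":0,"grip":0.055},
  {"tx":0,"ty":0,"tz":0.006,"rx":0,"ry":0,"rz":0,"grip":0.055},
])

```text
clock: 5.15
position: [0.5074, 0.188, 0.0475]
orientation: [-0.236, -3.13, 0.003]
contact_force: [-0.2, -0.3, -0.2]
width: 0.055
gripper_force: 0.0
```

step_arm([
  {"tx":0,"ty":0,"tz":0.002,"rx":0,"ry":0,"rz":0,"grip":0.02},
  {"tx":0,"ty":0,"tz":0.002,"rx":0,"ry":0,"rz":0,"grip":0.02},
  {"tx":0,"ty":0,"tz":0.002,"rx":0,"ry":0,"rz":0,"grip":0.02},
  {"tx":0,"ty":0,"tz":0.002,"rx":0,"ry":0,"rz":0,"grip":0.02},
])

```text
clock: 5.48
position: [0.5092, 0.1887, 0.0478]
orientation: [0.236, 3.132, 0.001]
contact_force: [-0.1, -0.6, -1.9]
width: 0.0292
gripper_force: 40.8
```

step_arm([
  {"tx":0,"ty":0,"tz":-0.015,"rx":0,"ry":0,"rz":0,"grip":0.02},
  {"tx":0,"ty":0,"tz":-0.05,"rx":0,"ry":0,"rz":0,"grip":0.02},
  {"tx":0,"ty":0,"tz":-0.07,"rx":0,"ry":0,"rz":0,"grip":0.02},
  {"tx":0,"ty":0,"tz":-0.07,"rx":0,"ry":0,"rz":0,"grip":0.02},
])

```text
clock: 5.82
position: [0.5122, 0.19, 0.1219]
orientation: [0.236, 3.125, 0.007]
contact_force: [0.7, 0.8, -0.3]
width: 0.0291
gripper_force: 40.9
```

```bash
python3 - <<'E'
from h import *
go(.4571,.353,.05,-15.9);s=bot.state();print(s['position'],s['width'],s['gripper_force'])
E
```

```text
t [0.0795 0.1525 0.072 ] r [0.3 0.4 7.3]
[0.51219225 0.18997985 0.12187098] 0.029092996865468044 40.91753304004669
```

step_arm([
  {"tx":0.079,"ty":0.1525,"tz":0.02,"rx":0,"ry":0,"rz":7.3,"grip":0.02},
  {"tx":0.079,"ty":0.1525,"tz":0.03,"rx":0,"ry":0,"rz":7.3,"grip":0.02},
  {"tx":0.079,"ty":0.1525,"tz":0.04,"rx":0,"ry":0,"rz":7.3,"grip":0.02},
  {"tx":0.079,"ty":0.1525,"tz":0.06,"rx":0,"ry":0,"rz":7.3,"grip":0.02},
  {"tx":0.079,"ty":0.1525,"tz":0.07,"rx":0,"ry":0,"rz":7.3,"grip":0.02},
  {"tx":0.079,"ty":0.1525,"tz":0.07,"rx":0,"ry":0,"rz":7.3,"grip":0.02},
  {"tx":0.079,"ty":0.1525,"tz":0.07,"rx":0,"ry":0,"rz":7.3,"grip":0.02},
  {"tx":0.079,"ty":0.1525,"tz":0.07,"rx":0,"ry":0,"rz":7.3,"grip":0.02},
])

```text
clock: 6.48
position: [0.4542, 0.3498, 0.0475]
orientation: [0.437, 3.111, -0.002]
contact_force: [0.1, 0.2, -1.3]
width: 0.0288
gripper_force: 40.8
```

```bash
python3 - <<'E'
from h import *
go(.4571,.353,0,-15.9);s=bot.state();print(s['position'],s['width'],s['gripper_force'])
a=bot.camera("side");c=cv2.resize(a[300:450,290:420,::-1],None,fx=4,fy=4,interpolation=2)
d=bot.camera("top");c2=cv2.resize(d[250:330,130:210,::-1],None,fx=3.4,fy=7.5,interpolation=2)
cv2.imwrite("pics/g5.png",np.hstack([c,cv2.resize(c2,(272,600))]))
E
```

```text
t [-0.0019  0.004   0.0475] r [-0.1  0.  -0.1]
[0.45417958 0.3497791  0.04750592] 0.028829924578189406 40.82137405872345
```

View pics/g5.png

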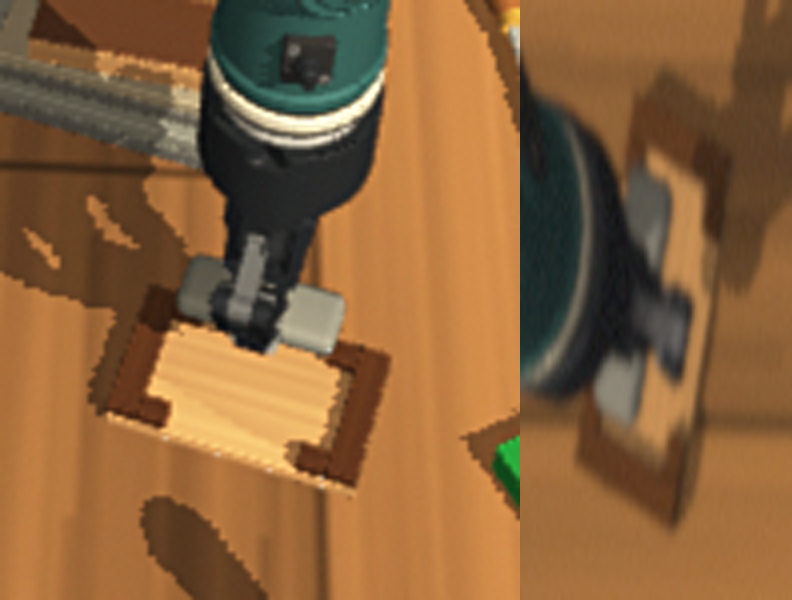

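The slip stone is held level above the short tray: side crop, stone from (178,290) to (345,320), a little behind the tray middle as expected from its height. Checking its pose numerically from these corners.

```bash
python3 - <<'E'
from h import *
top=[(165.3,272),(173.5,274),(163.8,306.7),(152.6,303.3)]
sd=lambda U,V:(290+U/4,300+V/4)
# side: +x is left. top face corners
side=[sd(178,300),sd(190,255),sd(345,292),sd(332,338)]
L=rect(.075,.03,0)
for z in(.05,.06,.07,.08,.09,.1):
    a,e=fit([("top",L,top)],z,x0=(.45,.35,-.2));b,f=fit([("side",L,side)],z,x0=(.45,.35,-.2))
    print(z,a.round(4),round(e,2),b.round(4),round(f,2))
# side tray corners (tops of strips z .016)
t=[sd(103,412),sd(150,285),sd(390,355),sd(350,485)]
print(fit([("side",rect(.121,.07,.016),t)],0,x0=(.45,.35,-.2)))
E
```

```text
0.05 [ 0.4589  0.3558 -0.2568] 1.22 [ 0.4552  0.3329 -0.2277] 0.74
0.06 [ 0.4582  0.3524 -0.2613] 1.25 [ 0.456   0.3391 -0.2312] 0.83
0.07 [ 0.4575  0.349  -0.267 ] 1.3 [ 0.4567  0.3454 -0.2354] 0.94
0.08 [ 0.4568  0.3456 -0.2735] 1.37 [ 0.4575  0.3517 -0.24  ] 1.07
0.09 [ 0.456   0.3421 -0.2803] 1.45 [ 0.4583  0.3579 -0.2447] 1.2
0.1 [ 0.4553  0.3387 -0.287 ] 1.55 [ 0.459   0.3642 -0.249 ] 1.35
(array([ 0.45936983,  0.35899211, -0.27686335]), np.float64(0.572402264732322))
```

Both cameras agree that the stone must go about +6.5 mm in y and +1 mm in x. The z offset is confirmed.

```bash
python3 -c "
from h import *
go(.455,.3563,-.0085,-15.7)"
```

```text
t [0.0022 0.0066 0.0569] r [ 0.   0.1 -0.4]
```

step_arm([
  {"tx":0.002,"ty":0.0066,"tz":0.0,"rx":0,"ry":0,"rz":0,"grip":0.02},
  {"tx":0.002,"ty":0.0066,"tz":0.02,"rx":0,"ry":0,"rz":0,"grip":0.02},
  {"tx":0.002,"ty":0.0066,"tz":0.037,"rx":0,"ry":0,"rz":0,"grip":0.02},
  {"tx":0.002,"ty":0.0066,"tz":0.048,"rx":0,"ry":0,"rz":0,"grip":0.02},
  {"tx":0.002,"ty":0.0066,"tz":0.052,"rx":0,"ry":0,"rz":0,"grip":0.02},
  {"tx":0.002,"ty":0.0066,"tz":0.055,"rx":0,"ry":0,"rz":0,"grip":0.02},
  {"tx":0.002,"ty":0.0066,"tz":0.055,"rx":0,"ry":0,"rz":0,"grip":0.02},
])

```text
clock: 7.17
position: [0.4539, 0.3579, -0.0075]
orientation: [0.436, 3.111, -0.0]
contact_force: [0.3, -0.0, -0.7]
width: 0.0292
gripper_force: 40.9
```

step_arm([
  {"tx":0,"ty":0,"tz":0.0005,"rx":0,"ry":0,"rz":0,"grip":0.02},
  {"tx":0,"ty":0,"tz":0.001,"rx":0,"ry":0,"rz":0,"grip":0.02},
  {"tx":0,"ty":0,"tz":0.001,"rx":0,"ry":0,"rz":0,"grip":0.05},
  {"tx":0,"ty":0,"tz":0.001,"rx":0,"ry":0,"rz":0,"grip":0.055},
  {"tx":0,"ty":0,"tz":0.001,"rx":0,"ry":0,"rz":0,"grip":0.055},
  {"tx":0,"ty":0,"tz":-0.03,"rx":0,"ry":0,"rz":0,"grip":0.055},
  {"tx":0,"ty":0,"tz":-0.07,"rx":0,"ry":0,"rz":0,"grip":0.065},
  {"tx":0,"ty":0,"tz":-0.09,"rx":0,"ry":0,"rz":0,"grip":0.065},
])

```text
clock: 7.83
position: [0.4548, 0.359, 0.0856]
orientation: [0.435, 3.109, 0.004]
contact_force: [0.7, 0.0, -0.5]
width: 0.0647
gripper_force: 0.0
```

```bash
python3 - <<'E'
from h import *
go(.5144,.1886,.08,-9.8);print(bot.state()['position'])
np.save("side1.npy",bot.camera("side"))
E
```

```text
t [-0.1041 -0.1475  0.0053] r [ 0.2  0.1 -6.1]
[0.45480904 0.35896708 0.0855735 ]
```

step_arm([
  {"tx":-0.104,"ty":-0.151,"tz":0.0,"rx":0,"ry":0,"rz":-6.1,"grip":0.065},
  {"tx":-0.104,"ty":-0.151,"tz":0.0,"rx":0,"ry":0,"rz":-6.1,"grip":0.065},
  {"tx":-0.104,"ty":-0.151,"tz":0.0,"rx":0,"ry":0,"rz":-6.1,"grip":0.065},
  {"tx":-0.104,"ty":-0.151,"tz":0.0,"rx":0,"ry":0,"rz":-6.1,"grip":0.065},
  {"tx":-0.104,"ty":-0.151,"tz":0.0,"rx":0,"ry":0,"rz":-6.1,"grip":0.065},
  {"tx":-0.104,"ty":-0.151,"tz":0.0,"rx":0,"ry":0,"rz":-6.1,"grip":0.065},
  {"tx":-0.104,"ty":-0.151,"tz":0.0,"rx":0,"ry":0,"rz":-6.1,"grip":0.065},
  {"tx":-0.104,"ty":-0.151,"tz":0.0,"rx":0,"ry":0,"rz":-6.1,"grip":0.065},
])

```text
clock: 8.55
position: [0.5118, 0.1858, 0.0825]
orientation: [-0.267, -3.13, -0.002]
contact_force: [-0.2, -1.2, -0.3]
width: 0.0645
gripper_force: 0.0
```

```bash
cat >> h.py <<'E'
def grey(img,box,smax=45,vmin=60):
    """minAreaRect of largest low-saturation blob in box u0,v0,u1,v1"""
    u0,v0,u1,v1=box;h=cv2.cvtColor(np.ascontiguousarray(img[v0:v1,u0:u1]),cv2.COLOR_RGB2HSV)
    m=((h[:,:,1]<smax)&(h[:,:,2]>vmin)).astype(np.uint8)
    c=max(cv2.findContours(m,0,2)[0],key=cv2.contourArea);(x,y),wh,a=cv2.minAreaRect(c);return (x+u0,y+v0),wh,a
def unproj(n,px,z):
    return least_squares(lambda p:(proj(n,[p[0],p[1],z])-[px]).ravel(),(.5,.1)).x
E
python3 - <<'E'
from h import *
go(.5135,.185,.0278,-9.8);print(bot.state()['position'])
t=bot.camera("top");s=bot.camera("side")
for n,im,box in(("top",t,(145,262,195,322)),("side",s,(315,370,390,422))):
    for sm in(45,70,90):
        try: r=grey(im,box,sm);print(n,sm,np.round(r[0],1),np.round(r[1],1),round(r[2]),unproj(n,r[0],.022).round(4))
        except Exception as e:print(n,sm,e)
E
```

```text
t [-0.0018 -0.0006  0.0547] r [ 0.1 -0.   0.1]
[0.51179386 0.18581761 0.08252237]
top 45 [167.1 283.9] [16.1 54.9] 67 [0.4728 0.3576]
top 70 [166.8 284. ] [17.  55.3] 66 [0.4725 0.3582]
top 90 [166.8 284. ] [17.  55.3] 66 [0.4725 0.3582]
side 45 [363.3 405.8] [1.4 0.7] 45 [0.4387 0.3825]
side 70 [353.  395.9] [39.3 14.6] 17 [0.4576 0.3629]
side 90 [353.2 395.9] [39.6 15. ] 17 [0.4574 0.3629]
```

The slip stone checks out in the tray, within about 3 mm. Next the strop block.

step_arm([
  {"tx":-0.001,"ty":0,"tz":0.02,"rx":0,"ry":0,"rz":0,"grip":0.065},
  {"tx":-0.001,"ty":0,"tz":0.038,"rx":0,"ry":0,"rz":0,"grip":0.065},
  {"tx":-0.001,"ty":0,"tz":0.048,"rx":0,"ry":0,"rz":0,"grip":0.065},
  {"tx":-0.001,"ty":0,"tz":0.054,"rx":0,"ry":0,"rz":0,"grip":0.065},
  {"tx":-0.001,"ty":0,"tz":0.054,"rx":0,"ry":0,"rz":0,"grip":0.035},
  {"tx":-0.001,"ty":0,"tz":0.054,"rx":0,"ry":0,"rz":0,"grip":0.035},
  {"tx":-0.001,"ty":0,"tz":0.054,"rx":0,"ry":0,"rz":0,"grip":0.035},
  {"tx":-0.001,"ty":0,"tz":0.054,"rx":0,"ry":0,"rz":0,"grip":0.035},
])

```text
clock: 9.32
position: [0.5136, 0.1845, 0.0292]
orientation: [0.269, 3.129, 0.001]
contact_force: [-0.2, 0.0, -1.0]
width: 0.0407
gripper_force: 41.9
```

step_arm([
  {"tx":0,"ty":0,"tz":-0.01,"rx":0,"ry":0,"rz":0,"grip":0.035},
  {"tx":0,"ty":0,"tz":-0.04,"rx":0,"ry":0,"rz":0,"grip":0.035},
  {"tx":0,"ty":0,"tz":-0.06,"rx":0,"ry":0,"rz":0,"grip":0.035},
  {"tx":0,"ty":0,"tz":-0.06,"rx":0,"ry":0,"rz":0,"grip":0.035},
])

```text
clock: 9.65
position: [0.5161, 0.1852, 0.093]
orientation: [0.269, 3.123, 0.006]
contact_force: [0.4, -0.4, -0.7]
width: 0.0411
gripper_force: 42.0
```

```bash
python3 - <<'E'
from h import *
go(.557,-.169,.05,-14.6);s=bot.state();print(s['position'],s['width'])
E
```

```text
t [-0.1006 -0.3422  0.0422] r [0.3 0.4 4.7]
[0.51612424 0.18518956 0.09301649] 0.04106976227499501
```

step_arm([
  {"tx":-0.1,"ty":-0.342,"tz":0.0,"rx":0,"ry":0,"rz":4.7,"grip":0.035},
  {"tx":-0.1,"ty":-0.342,"tz":0.0,"rx":0,"ry":0,"rz":4.7,"grip":0.035},
  {"tx":-0.1,"ty":-0.342,"tz":0.0,"rx":0,"ry":0,"rz":4.7,"grip":0.035},
  {"tx":-0.1,"ty":-0.342,"tz":0.0,"rx":0,"ry":0,"rz":4.7,"grip":0.035},
  {"tx":-0.1,"ty":-0.342,"tz":0.0,"rx":0,"ry":0,"rz":4.7,"grip":0.035},
  {"tx":-0.1,"ty":-0.342,"tz":0.0,"rx":0,"ry":0,"rz":4.7,"grip":0.035},
  {"tx":-0.1,"ty":-0.342,"tz":0.0,"rx":0,"ry":0,"rz":4.7,"grip":0.035},
  {"tx":-0.1,"ty":-0.342,"tz":0.0,"rx":0,"ry":0,"rz":4.7,"grip":0.035},
])

```text
clock: 10.32
position: [0.5503, -0.1492, 0.0888]
orientation: [0.398, 3.116, 0.0]
contact_force: [0.8, 0.7, -0.8]
width: 0.0409
gripper_force: 42.0
```

```bash
python3 - <<'E'
from h import *
go(.557,-.169,.04,-14.6);s=bot.state();print(s['position'],s['width'])
E
```

```text
t [-0.0114 -0.0175  0.0488] r [0.  0.  0.1]
[ 0.55031304 -0.14916401  0.08884074] 0.04090423302865443
```

step_arm([
  {"tx":-0.01,"ty":-0.017,"tz":0.02,"rx":0,"ry":0,"rz":0,"grip":0.035},
  {"tx":-0.01,"ty":-0.017,"tz":0.04,"rx":0,"ry":0,"rz":0,"grip":0.035},
  {"tx":-0.01,"ty":-0.017,"tz":0.049,"rx":0,"ry":0,"rz":0,"grip":0.035},
  {"tx":-0.01,"ty":-0.017,"tz":0.049,"rx":0,"ry":0,"rz":0,"grip":0.035},
  {"tx":-0.01,"ty":-0.017,"tz":0.049,"rx":0,"ry":0,"rz":0,"grip":0.035},
  {"tx":-0.01,"ty":-0.017,"tz":0.049,"rx":0,"ry":0,"rz":0,"grip":0.035},
])

```text
clock: 10.82
position: [0.5566, -0.1644, 0.0402]
orientation: [0.394, 3.116, 0.001]
contact_force: [0.1, 0.6, -0.7]
width: 0.0411
gripper_force: 41.9
```

```bash
python3 - <<'E'
from h import *
a=bot.camera("side");d=bot.camera("top")
s=bot.state();print(s['position'],s['width'],s['contact_force'])
go(.557,-.169,-.0065,-14.6)
c=cv2.resize(a[160:240,260:360,::-1],None,fx=4,fy=4,interpolation=2)
c2=cv2.resize(d[205:295,355:455,::-1],None,fx=4,fy=4,interpolation=2)
o=np.zeros((360,800,3),np.uint8);o[:320,:400]=c;o[:,400:]=c2
cv2.imwrite("pics/g6.png",o)
E
```

```text
[ 0.55691712 -0.1648475   0.04056192] 0.04117881991762828 [ 0.47867616 -0.6987396  -1.20938277]
t [-0.001  -0.004   0.0471] r [0.  0.1 0.2]
```

View pics/g6.png

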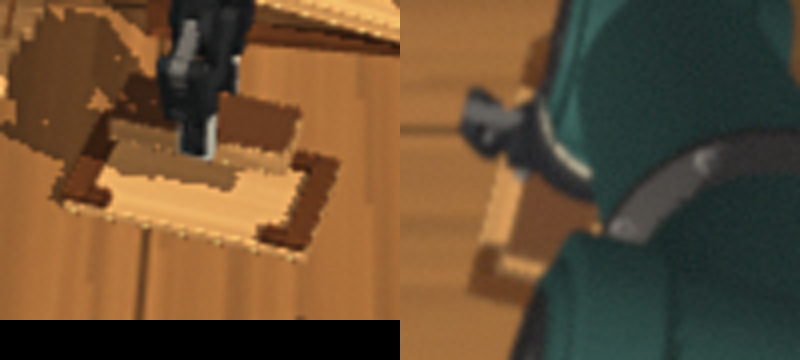

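The strop block is held level over the mid tray: side crop, right end at (302,107)–(287,150), left near corner (108,120), with the tray's near corners at (62,200) and (300,255). That was my last picture; from here I check by numbers.

```bash
python3 - <<'E'
from h import *
sd=lambda U,V:(260+U/4,160+V/4)
L=rect(.11,.042,0)
print(fit([("side",[L[0],L[2],L[3]],[sd(108,120),sd(302,107),sd(287,150)])],.0754,x0=(.55,-.17,-.25)))
print(fit([("side",rect(.156,.082,.016),[sd(55,190),sd(110,103),sd(340,158),sd(300,240)])],0,x0=(.55,-.17,-.25)))
tp=lambda U,V:(355+(U-400)/4,205+V/4)
# top: near-left bottom corner of strop at (495,243)?, long left edge from (527,150) to (500,243)
for q in((500,243),(527,165)):print(unproj("top",tp(*q),.0754))
print(np.array([L[3],L[0]])@Rz(np.radians(-14.6)).T)
E
```

```text
(array([ 0.55943668, -0.15975808, -0.19463031]), np.float64(0.18123166499139548))
(array([ 0.56218641, -0.17220781, -0.27900816]), np.float64(0.8172684773705637))
[ 0.51491539 -0.127595  ]
[ 0.55873332 -0.14278985]
[[-0.04793055  0.03418571  0.        ]
 [ 0.05851746  0.00645808  0.        ]]
```

```bash
python3 -c "
from h import *
go(.5567,-.1758,-.0065,-14.6)"
```

```text
t [-0.0024 -0.0107  0.0471] r [0.  0.1 0.2]
```

step_arm([
  {"tx":-0.0024,"ty":-0.0107,"tz":0.0,"rx":0,"ry":0,"rz":0,"grip":0.035},
  {"tx":-0.0024,"ty":-0.0107,"tz":0.015,"rx":0,"ry":0,"rz":0,"grip":0.035},
  {"tx":-0.0024,"ty":-0.0107,"tz":0.03,"rx":0,"ry":0,"rz":0,"grip":0.035},
  {"tx":-0.0024,"ty":-0.0107,"tz":0.038,"rx":0,"ry":0,"rz":0,"grip":0.035},
  {"tx":-0.0024,"ty":-0.0107,"tz":0.042,"rx":0,"ry":0,"rz":0,"grip":0.035},
  {"tx":-0.0024,"ty":-0.0107,"tz":0.0455,"rx":0,"ry":0,"rz":0,"grip":0.035},
  {"tx":-0.0024,"ty":-0.0107,"tz":0.0455,"rx":0,"ry":0,"rz":0,"grip":0.035},
])

```text
clock: 11.5
position: [0.5557, -0.177, -0.0062]
orientation: [-0.397, -3.116, 0.0]
contact_force: [-0.1, -0.1, -0.2]
width: 0.0407
gripper_force: 42.0
```

step_arm([
  {"tx":0,"ty":0,"tz":0.0005,"rx":0,"ry":0,"rz":0,"grip":0.035},
  {"tx":0,"ty":0,"tz":0.001,"rx":0,"ry":0,"rz":0,"grip":0.035},
  {"tx":0,"ty":0,"tz":0.001,"rx":0,"ry":0,"rz":0,"grip":0.055},
  {"tx":0,"ty":0,"tz":0.001,"rx":0,"ry":0,"rz":0,"grip":0.065},
  {"tx":0,"ty":0,"tz":0.001,"rx":0,"ry":0,"rz":0,"grip":0.065},
  {"tx":0,"ty":0,"tz":-0.03,"rx":0,"ry":0,"rz":0,"grip":0.065},
  {"tx":0,"ty":0,"tz":-0.07,"rx":0,"ry":0,"rz":0,"grip":0.075},
  {"tx":0,"ty":0,"tz":-0.08,"rx":0,"ry":0,"rz":0,"grip":0.075},
])

```text
clock: 12.17
position: [0.5587, -0.1779, 0.0785]
orientation: [0.397, 3.109, -0.001]
contact_force: [0.1, -1.0, 0.3]
width: 0.0751
gripper_force: 0.0
```

```bash
python3 - <<'E'
from h import *
go(.512,.186,.075,-14.5);print(bot.state()['position'])
E
```

```text
t [0.1366 0.3405 0.0025] r [-0.   0.4 -0. ]
[ 0.55871103 -0.17785859  0.07850089]
```

step_arm([
  {"tx":0.137,"ty":0.34,"tz":-0.02,"rx":0,"ry":0,"rz":0,"grip":0.075},
  {"tx":0.137,"ty":0.34,"tz":-0.02,"rx":0,"ry":0,"rz":0,"grip":0.075},
  {"tx":0.137,"ty":0.34,"tz":-0.02,"rx":0,"ry":0,"rz":0,"grip":0.075},
  {"tx":0.137,"ty":0.34,"tz":-0.02,"rx":0,"ry":0,"rz":0,"grip":0.075},
  {"tx":0.137,"ty":0.34,"tz":-0.02,"rx":0,"ry":0,"rz":0,"grip":0.075},
  {"tx":0.137,"ty":0.34,"tz":-0.02,"rx":0,"ry":0,"rz":0,"grip":0.075},
  {"tx":0.137,"ty":0.34,"tz":-0.02,"rx":0,"ry":0,"rz":0,"grip":0.075},
  {"tx":0.137,"ty":0.34,"tz":-0.02,"rx":0,"ry":0,"rz":0,"grip":0.075},
])

```text
clock: 12.83
position: [0.5124, 0.1551, 0.0926]
orientation: [0.397, 3.116, 0.001]
contact_force: [1.0, -0.6, -0.6]
width: 0.0748
gripper_force: 0.0
```

```bash
python3 - <<'E'
from h import *
go(.512,.186,.05,-14.5);print(bot.state()['position'])
t0=cv2.imread("pics/top0.png")[:,:,::-1];s0=cv2.imread("pics/side0.png")[:,:,::-1]
t=bot.camera("top");s=bot.camera("side");np.save("t2.npy",t);np.save("s2.npy",s)
# leather: brown; print compact class of hue/sat/val along the tray mid line in top: sample in tray frame (long axis / short axis)
def prof(n,im,o,yaw,z,axis,rng):
    out=[]
    for d in rng:
        X=np.array([d,0,z] if axis==0 else [0,d,z])@Rz(np.radians(yaw)).T+[*o,0]
        u,v=proj(n,X)[0];q=cv2.getRectSubPix(np.ascontiguousarray(im),(1,1),(float(u),float(v)))[0,0];out.append("%d:%d/%d/%d"%(d*1e3,*q))
    return " ".join(out)
o=(.5588,-.1732)
for n,im in(("top",t),("side",s)):
  print(n,"long",prof(n,im,o,-14.6,.028,0,np.arange(-.07,.071,.005)))
  print(n,"short",prof(n,im,o,-14.6,.028,1,np.arange(-.04,.041,.003)))
E
```

```text
t [0.0081 0.0298 0.0426] r [ 0.  0. -0.]
[0.51235247 0.15508297 0.09261892]
top long -70:112/68/38 -65:119/77/46 -60:150/109/66 -54:146/104/63 -49:119/79/50 -44:116/77/47 -39:117/77/50 -34:115/75/48 -29:116/76/49 -24:117/76/47 -19:117/76/48 -14:115/74/45 -9:116/76/49 -4:116/76/50 0:117/77/49 5:116/77/47 10:116/76/48 15:116/76/47 20:116/77/48 25:116/75/48 30:115/75/46 35:115/74/45 40:115/74/47 45:115/76/47 50:116/76/48 55:127/88/54 60:113/77/47 65:111/68/37 70:111/67/36
top short -40:153/106/62 -37:183/130/77 -33:203/146/88 -30:163/119/72 -27:144/103/65 -24:127/89/56 -21:117/79/48 -18:116/77/48 -15:115/76/48 -12:116/78/49 -9:114/75/47 -6:116/77/50 -3:116/77/48 0:116/77/49 2:116/77/49 5:115/76/48 8:115/75/49 11:116/75/48 14:118/78/50 17:146/101/61 20:204/146/87 23:221/162/96 26:224/165/97 29:226/168/99 32:223/165/97 35:218/158/92 38:214/154/92
side long -70:54/95/85 -65:54/94/83 -60:53/93/82 -54:55/68/61 -49:61/57/53 -44:57/54/50 -39:55/53/48 -34:56/53/48 -29:58/53/48 -24:32/50/45 -19:31/53/49 -14:28/47/43 -9:22/42/39 -4:71/51/35 0:110/64/36 5:108/63/35 10:108/63/36 15:107/63/36 20:108/64/35 25:107/62/35 30:108/63/35 35:108/63/36 40:107/63/35 45:108/63/36 50:108/63/36 55:114/72/41 60:88/52/28 65:107/58/30 70:105/57/29
side short -40:26/46/41 -37:24/43/39 -33:21/40/37 -30:18/38/36 -27:29/43/37 -24:45/50/39 -21:51/50/38 -18:61/50/35 -15:77/53/34 -12:101/60/34 -9:105/62/34 -6:108/63/35 -3:111/65/36 0:110/65/36 2:110/65/36 5:109/65/37 8:109/64/36 11:108/63/35 14:107/62/35 17:115/67/37 20:139/88/49 23:181/125/71 26:185/130/73 29:177/122/69 32:171/119/68 35:175/121/69 38:196/137/78
```

Strop block: centred +2 mm along and −4 mm across the tray, well inside. Checking the slip the same way, then the middle stone.

```bash
cat >> h.py <<'E'
def prof(n,im,o,yaw,z,axis,rng):
    out=[]
    for d in rng:
        X=np.array([d,0,z] if axis==0 else [0,d,z])@Rz(np.radians(yaw)).T+[*o,0]
        u,v=proj(n,X)[0];q=cv2.getRectSubPix(np.ascontiguousarray(im),(1,1),(float(u),float(v)))[0,0];out.append("%d:%d/%d/%d"%(d*1e3,*q))
    return " ".join(out)
E
python3 - <<'E'
from h import *
t=np.load("t2.npy");s=np.load("s2.npy");o=(.4571,.352)
print(prof("top",t,o,-15.9,.024,0,np.arange(-.05,.051,.007)));print(prof("top",t,o,-15.9,.024,1,np.arange(-.03,.031,.004)))
o=(.4594,.359)
print(prof("side",s,o,-15.9,.024,0,np.arange(-.05,.051,.007)));print(prof("side",s,o,-15.9,.024,1,np.arange(-.03,.031,.004)))
E
```

```text
-50:69/72/68 -43:84/81/77 -36:87/83/79 -29:88/81/78 -22:84/80/75 -15:85/80/77 -8:84/79/75 -1:75/71/68 5:96/92/82 12:142/135/120 19:150/144/128 26:147/141/124 33:113/97/77 40:140/102/62 47:110/70/41
-30:73/71/68 -26:76/72/69 -22:79/73/71 -18:80/75/73 -13:80/75/72 -9:79/75/71 -5:79/75/72 -1:76/72/69 2:79/74/69 6:117/112/100 10:146/140/124 13:152/143/127 18:181/151/117 22:229/174/105 26:233/179/104 30:227/168/98
-50:97/53/27 -43:139/95/53 -36:168/161/136 -29:157/150/126 -22:158/151/126 -15:157/150/126 -8:157/149/126 -1:156/150/126 5:156/149/125 12:155/148/124 19:155/147/124 26:157/149/125 33:85/74/59 40:134/92/53 47:96/52/27
-30:148/96/51 -26:222/161/92 -22:219/157/90 -18:230/169/97 -13:216/154/90 -9:137/130/108 -5:152/146/123 -1:155/148/124 2:157/150/126 6:161/153/128 10:168/159/133 13:175/167/141 18:137/131/112 22:202/145/85 26:231/171/98 30:243/192/113
```

step_arm([
  {"tx":0.006,"ty":0.029,"tz":0.0,"rx":0,"ry":0,"rz":0,"grip":0.075},
  {"tx":0.006,"ty":0.029,"tz":0.02,"rx":0,"ry":0,"rz":0,"grip":0.075},
  {"tx":0.006,"ty":0.029,"tz":0.03,"rx":0,"ry":0,"rz":0,"grip":0.075},
  {"tx":0.006,"ty":0.029,"tz":0.03,"rx":0,"ry":0,"rz":0,"grip":0.075},
  {"tx":0.006,"ty":0.029,"tz":0.03,"rx":0,"ry":0,"rz":0,"grip":0.075},
], force=70)

```text
clock: 13.35
position: [0.5135, 0.1808, 0.0615]
orientation: [-0.4, -3.114, 0.003]
contact_force: [0.5, -0.0, 0.1]
width: 0.075
gripper_force: 0.0
```

```bash
python3 - <<'E'
from h import *
go(.512,.186,.009,-14.5);print(bot.state()['position'])
s=bot.camera("side")
o=(.5133,.1869)
print(prof("side",s,o,-14.5,.044,0,np.arange(-.09,.091,.01)))
E
```

```text
t [0.0026 0.0048 0.0525] r [-0.1 -0.1 -0.1]
[0.51346112 0.18076049 0.06154675]
-90:159/150/127 -80:160/152/128 -70:187/166/124 -60:186/165/125 -50:187/165/125 -40:185/164/124 -30:185/164/124 -20:186/164/124 -10:186/165/124 0:184/164/126 9:27/27/28 19:30/30/32 29:189/167/126 39:172/152/114 49:103/91/68 59:105/91/69 69:106/92/70 79:88/83/71 89:92/65/42
```

step_arm([
  {"tx":0.001,"ty":0.004,"tz":0.02,"rx":0,"ry":0,"rz":0,"grip":0.075},
  {"tx":0.001,"ty":0.004,"tz":0.038,"rx":0,"ry":0,"rz":0,"grip":0.075},
  {"tx":0.001,"ty":0.004,"tz":0.047,"rx":0,"ry":0,"rz":0,"grip":0.075},
  {"tx":0.001,"ty":0.004,"tz":0.052,"rx":0,"ry":0,"rz":0,"grip":0.075},
  {"tx":0.001,"ty":0.004,"tz":0.052,"rx":0,"ry":0,"rz":0,"grip":0.045},
  {"tx":0.001,"ty":0.004,"tz":0.052,"rx":0,"ry":0,"rz":0,"grip":0.045},
  {"tx":0.001,"ty":0.004,"tz":0.052,"rx":0,"ry":0,"rz":0,"grip":0.045},
  {"tx":0.001,"ty":0.004,"tz":0.052,"rx":0,"ry":0,"rz":0,"grip":0.045},
], force=70)

```text
clock: 14.07
position: [0.5147, 0.1862, 0.0112]
orientation: [0.398, 3.115, -0.0]
contact_force: [-0.5, -1.3, 3.9]
width: 0.0499
gripper_force: 73.5
```

step_arm([
  {"tx":0,"ty":0,"tz":-0.01,"rx":0,"ry":0,"rz":0,"grip":0.045},
  {"tx":0,"ty":0,"tz":-0.035,"rx":0,"ry":0,"rz":0,"grip":0.045},
  {"tx":0,"ty":0,"tz":-0.05,"rx":0,"ry":0,"rz":0,"grip":0.045},
  {"tx":0,"ty":0,"tz":-0.05,"rx":0,"ry":0,"rz":0,"grip":0.045},
  {"tx":0,"ty":0,"tz":-0.05,"rx":0,"ry":0,"rz":0,"grip":0.045},
])

```text
clock: 14.48
position: [0.515, 0.1874, 0.0613]
orientation: [0.396, 3.114, 0.003]
contact_force: [-1.1, -0.4, -3.1]
width: 0.0499
gripper_force: 73.9
```

```bash
python3 - <<'E'
from h import *
print(unproj("top",(319,242.2),.012))
print(fit([("side",rect(.196,.092,.016),[(258.3,275.7),(255,249.3),(335,240),(344,268.3)])],0,x0=(.57,0,.2)))
print(fit([("top",[(.098,.046,.016),(-.098,.046,.016),(-.098,-.046,.016)],[(292,205.5),(307.6,286),(343.8,278.5)])],0,x0=(.57,0,.2)))
s=bot.state();print(s['position'],s['width'])
go(.579,.01,.06,11.2)
E
```

```text
[0.57708039 0.00889529]
(array([0.58012921, 0.01470816, 0.20749908]), np.float64(1.4042128345882863))
(array([0.57825811, 0.01026102, 0.20308927]), np.float64(0.916240933547719))
[0.51497163 0.18740684 0.06126016] 0.049853803876343285
t [-0.1064 -0.1557  0.0012] r [  0.1   0.1 -25.7]
```

step_arm([
  {"tx":-0.106,"ty":-0.156,"tz":0.0,"rx":0,"ry":0,"rz":-25.7,"grip":0.045},
  {"tx":-0.106,"ty":-0.156,"tz":0.0,"rx":0,"ry":0,"rz":-25.7,"grip":0.045},
  {"tx":-0.106,"ty":-0.156,"tz":0.0,"rx":0,"ry":0,"rz":-25.7,"grip":0.045},
  {"tx":-0.106,"ty":-0.156,"tz":0.0,"rx":0,"ry":0,"rz":-25.7,"grip":0.045},
  {"tx":-0.106,"ty":-0.156,"tz":0.0,"rx":0,"ry":0,"rz":-25.7,"grip":0.045},
  {"tx":-0.106,"ty":-0.156,"tz":0.0,"rx":0,"ry":0,"rz":-25.7,"grip":0.045},
  {"tx":-0.106,"ty":-0.156,"tz":0.0,"rx":0,"ry":0,"rz":-25.7,"grip":0.045},
  {"tx":-0.106,"ty":-0.156,"tz":0.0,"rx":0,"ry":0,"rz":-25.7,"grip":0.045},
])

```text
clock: 15.15
position: [0.5766, 0.0102, 0.0592]
orientation: [0.306, -3.124, -0.002]
contact_force: [-0.7, 1.2, -2.8]
width: 0.0496
gripper_force: 73.9
```

```bash
python3 - <<'E'
from h import *
s=bot.camera("side");st=bot.state();print(st['position'],st['width'])
go(.579,.01,-.003,11.2)
z=st['position'][2]+.0128+.02
# stone top face profile in side view around expected pose
o=(.579,.012);print("along",prof("side",s,o,11.2,z,0,np.arange(-.09,.091,.006)))
for dx in(-.05,.05):
    q=np.array([dx,0,0])@Rz(np.radians(11.2)).T
    print("across",dx,prof("side",s,(o[0]+q[0],o[1]+q[1]),11.2,z,1,np.arange(-.04,.045,.004)))
E
```

```text
[0.57654285 0.01122042 0.05936107] 0.04991645375174612
t [-0.0023 -0.0018  0.0624] r [ 0.1 -0.1  0.1]
along -90:169/110/57 -83:164/105/56 -77:165/107/56 -71:182/161/122 -65:182/161/122 -59:181/160/121 -53:182/160/122 -47:183/161/122 -41:182/159/120 -35:182/160/122 -29:183/160/122 -23:184/161/122 -17:28/29/30 -11:31/32/32 -5:30/31/31 0:32/33/32 6:22/22/21 12:103/89/68 18:107/93/70 24:104/90/68 30:103/90/68 36:103/90/68 42:103/89/68 48:107/94/70 54:186/162/123 60:183/160/122 66:183/160/122 72:151/132/100 78:88/57/29 84:86/56/31 90:90/58/32
across -0.05 -40:236/184/106 -36:187/132/75 -32:165/110/60 -28:155/99/51 -24:165/128/86 -20:180/158/120 -16:180/160/121 -12:180/160/120 -8:182/161/121 -4:181/159/121 0:182/160/121 3:183/160/122 7:182/161/121 11:182/162/122 15:182/161/121 19:182/159/120 23:214/194/152 27:209/188/146 31:165/144/108 35:129/119/102 39:108/101/89 43:156/114/73
across 0.05 -40:181/117/63 -36:181/117/63 -32:168/108/57 -28:122/76/40 -24:89/68/44 -20:100/88/66 -16:102/89/68 -12:102/90/68 -8:101/88/67 -4:106/92/70 0:145/128/96 3:182/160/121 7:184/162/123 11:183/162/122 15:183/162/122 19:182/160/120 23:187/164/124 27:195/173/132 31:170/150/113 35:170/159/136 39:118/111/98 43:135/103/74
```

step_arm([
  {"tx":-0.001,"ty":-0.001,"tz":0.02,"rx":0,"ry":0,"rz":0,"grip":0.045},
  {"tx":-0.001,"ty":-0.001,"tz":0.04,"rx":0,"ry":0,"rz":0,"grip":0.045},
  {"tx":-0.001,"ty":-0.001,"tz":0.052,"rx":0,"ry":0,"rz":0,"grip":0.045},
  {"tx":-0.001,"ty":-0.001,"tz":0.058,"rx":0,"ry":0,"rz":0,"grip":0.045},
  {"tx":-0.001,"ty":-0.001,"tz":0.062,"rx":0,"ry":0,"rz":0,"grip":0.045},
  {"tx":-0.001,"ty":-0.001,"tz":0.062,"rx":0,"ry":0,"rz":0,"grip":0.045},
])

```text
clock: 15.7
position: [0.5784, 0.0093, -0.0024]
orientation: [0.308, -3.125, -0.0]
contact_force: [0.2, -0.9, -1.9]
width: 0.0501
gripper_force: 73.8
```

step_arm([
  {"tx":0,"ty":0.002,"tz":0.0,"rx":0,"ry":0,"rz":0,"grip":0.045},
  {"tx":0,"ty":0.002,"tz":0.001,"rx":0,"ry":0,"rz":0,"grip":0.045},
  {"tx":0,"ty":0.002,"tz":0.002,"rx":0,"ry":0,"rz":0,"grip":0.045},
  {"tx":0,"ty":0.002,"tz":0.002,"rx":0,"ry":0,"rz":0,"grip":0.045},
])

```text
clock: 16.03
position: [0.5789, 0.0104, -0.0034]
orientation: [-0.306, 3.126, -0.0]
contact_force: [-0.9, -0.7, -2.2]
width: 0.05
gripper_force: 73.9
```

Still carrying it; lowering another 1.5 mm, then releasing.

step_arm([
  {"tx":0,"ty":0,"tz":0.0008,"rx":0,"ry":0,"rz":0,"grip":0.045},
  {"tx":0,"ty":0,"tz":0.0015,"rx":0,"ry":0,"rz":0,"grip":0.045},
  {"tx":0,"ty":0,"tz":0.0015,"rx":0,"ry":0,"rz":0,"grip":0.065},
  {"tx":0,"ty":0,"tz":0.0015,"rx":0,"ry":0,"rz":0,"grip":0.075},
  {"tx":0,"ty":0,"tz":0.0015,"rx":0,"ry":0,"rz":0,"grip":0.075},
  {"tx":0,"ty":0,"tz":-0.03,"rx":0,"ry":0,"rz":0,"grip":0.075},
  {"tx":0,"ty":0,"tz":-0.07,"rx":0,"ry":0,"rz":0,"grip":0.085},
  {"tx":0,"ty":0,"tz":-0.075,"rx":0,"ry":0,"rz":0,"grip":0.085},
])

```text
clock: 16.7
position: [0.5825, 0.0107, 0.0762]
orientation: [-0.304, 3.118, -0.0]
contact_force: [0.1, 0.6, 0.5]
width: 0.0848
gripper_force: 0.0
```

```bash
python3 - <<'E'
from h import *
go(.512,.188,.06,-16.4);print(bot.state()['position'])
E
```

```text
t [0.035  0.1876 0.0157] r [ 0.1  0.5 27.6]
[0.58248393 0.01066486 0.07622323]
```

step_arm([
  {"tx":0.032,"ty":0.187,"tz":0.0,"rx":0,"ry":0,"rz":27.6,"grip":0.085},
  {"tx":0.032,"ty":0.187,"tz":0.0,"rx":0,"ry":0,"rz":27.6,"grip":0.085},
  {"tx":0.032,"ty":0.187,"tz":0.0,"rx":0,"ry":0,"rz":27.6,"grip":0.085},
  {"tx":0.032,"ty":0.187,"tz":0.015,"rx":0,"ry":0,"rz":27.6,"grip":0.085},
  {"tx":0.032,"ty":0.187,"tz":0.016,"rx":0,"ry":0,"rz":27.6,"grip":0.085},
  {"tx":0.032,"ty":0.187,"tz":0.016,"rx":0,"ry":0,"rz":27.6,"grip":0.085},
  {"tx":0.032,"ty":0.187,"tz":0.016,"rx":0,"ry":0,"rz":27.6,"grip":0.085},
])

```text
clock: 17.28
position: [0.5099, 0.19, 0.0548]
orientation: [-0.441, -3.11, -0.001]
contact_force: [0.3, -0.6, -1.0]
width: 0.085
gripper_force: 0.0
```

```bash
python3 - <<'E'
from h import *
go(.512,.188,-.011,-16.4);print(bot.state()['position'])
t=bot.camera("top");s=bot.camera("side")
o=(.578,.010)
for n,im,o in(("top",t,(.578,.010)),("side",s,(.580,.0147))):
  for k in(0,1):
    print(n,k,prof(n,im,o,11.3,.028,k,np.arange(-.084,.085,.006) if k==0 else np.arange(-.048,.049,.004)))
o=(.5124,.193)
print("bench side",prof("side",s,o,-16.6,.024,0,np.arange(-.1,-.08,.003)),"|",prof("side",s,o,-16.6,.024,0,np.arange(.08,.104,.003)))
for dx in(-.06,.06):
    q=np.array([dx,0,0])@Rz(np.radians(-16.6)).T
    print("across",dx,prof("side",s,(o[0]+q[0],o[1]+q[1]),-16.6,.024,1,np.arange(-.044,.045,.004)))
E
```

```text
t [-0.0026 -0.0014  0.0658] r [ 0.  -0.   0.3]
[0.50988195 0.19002223 0.05484664]
top 0 -84:116/75/42 -78:168/125/81 -72:171/151/120 -65:177/157/126 -59:174/155/124 -53:176/156/125 -47:176/156/126 -41:176/156/124 -35:177/158/126 -29:176/157/126 -23:175/156/125 -17:174/156/124 -11:175/155/124 -5:175/156/124 0:174/155/123 6:149/132/106 12:120/107/87 18:116/105/86 24:116/104/85 30:128/114/91 36:147/132/105 42:118/104/85 48:114/103/84 54:116/103/85 60:116/103/84 66:115/103/85 72:118/104/82 78:122/90/57 84:73/48/32
top 1 -48:116/81/46 -44:139/101/61 -39:177/129/77 -35:151/110/68 -31:146/106/65 -27:139/104/67 -23:151/131/102 -19:175/155/124 -15:175/154/124 -11:175/155/124 -7:176/156/126 -3:175/156/125 0:174/155/123 4:168/149/118 8:139/123/100 12:123/110/90 16:117/105/85 20:117/104/86 24:115/99/79 28:120/91/62 32:137/98/61 36:145/105/64 40:145/106/65 44:147/107/66 48:123/87/52
side 0 -84:248/241/209 -78:246/237/199 -72:239/227/186 -65:233/218/177 -59:172/158/127 -53:86/79/67 -47:117/110/98 -41:50/48/44 -35:42/42/41 -29:15/16/17 -23:179/157/118 -17:187/166/125 -11:186/165/124 -5:188/167/126 
[... 768 characters left out ...]
1/33
across -0.06 -44:163/105/56 -39:163/104/55 -35:158/116/76 -31:159/152/129 -27:159/151/128 -23:159/151/127 -19:159/150/127 -15:160/151/128 -11:158/150/126 -7:158/150/127 -3:159/151/127 0:159/150/127 4:159/151/127 8:158/152/126 12:159/152/127 16:159/152/127 20:159/152/127 24:167/159/133 28:136/129/108 32:133/126/106 36:108/101/88 40:98/84/68 44:166/108/56
across 0.06 -44:178/117/61 -39:179/116/59 -35:170/116/69 -31:167/160/136 -27:160/152/129 -23:159/151/127 -19:159/151/128 -15:159/151/128 -11:159/151/128 -7:161/153/129 -3:102/98/82 0:87/82/70 4:88/85/71 8:89/85/71 12:95/91/76 16:155/148/124 20:160/153/128 24:171/162/138 28:132/126/105 32:121/116/97 36:100/94/82 40:104/86/66 44:186/120/63
```

The middle stone is centred within 1 mm. Now grasping the bench stone.

step_arm([
  {"tx":0,"ty":0,"tz":0.025,"rx":0,"ry":0,"rz":0,"grip":0.085},
  {"tx":0,"ty":0,"tz":0.048,"rx":0,"ry":0,"rz":0,"grip":0.085},
  {"tx":0,"ty":0,"tz":0.06,"rx":0,"ry":0,"rz":0,"grip":0.085},
  {"tx":0,"ty":0,"tz":0.066,"rx":0,"ry":0,"rz":0,"grip":0.085},
  {"tx":0,"ty":0,"tz":0.066,"rx":0,"ry":0,"rz":0,"grip":0.055},
  {"tx":0,"ty":0,"tz":0.066,"rx":0,"ry":0,"rz":0,"grip":0.055},
  {"tx":0,"ty":0,"tz":0.066,"rx":0,"ry":0,"rz":0,"grip":0.055},
  {"tx":0,"ty":0,"tz":0.066,"rx":0,"ry":0,"rz":0,"grip":0.055},
], force=100)

```text
clock: 18.05
position: [0.5113, 0.1865, -0.0094]
orientation: [0.451, 3.108, -0.001]
contact_force: [-0.6, -3.2, 5.3]
width: 0.0589
gripper_force: 108.2
```

step_arm([
  {"tx":0,"ty":0,"tz":0,"rx":0,"ry":0,"rz":0,"grip":0.055},
  {"tx":0,"ty":0,"tz":0,"rx":0,"ry":0,"rz":0,"grip":0.055},
])

```text
clock: 18.22
position: [0.5113, 0.1865, -0.0094]
orientation: [0.451, 3.108, -0.001]
contact_force: [-1.3, -2.2, 6.3]
width: 0.059
gripper_force: 108.4
```

step_arm([
  {"tx":0,"ty":0,"tz":-0.01,"rx":0,"ry":0,"rz":0,"grip":0.055},
  {"tx":0,"ty":0,"tz":-0.035,"rx":0,"ry":0,"rz":0,"grip":0.055},
  {"tx":0,"ty":0,"tz":-0.07,"rx":0,"ry":0,"rz":0,"grip":0.055},
  {"tx":0,"ty":0,"tz":-0.1,"rx":0,"ry":0,"rz":0,"grip":0.055},
  {"tx":0,"ty":0,"tz":-0.12,"rx":0,"ry":0,"rz":0,"grip":0.055},
  {"tx":0,"ty":0,"tz":-0.12,"rx":0,"ry":0,"rz":0,"grip":0.055},
  {"tx":0,"ty":0,"tz":-0.12,"rx":0,"ry":0,"rz":0,"grip":0.055},
])

```text
clock: 18.8
position: [0.5113, 0.1882, 0.1102]
orientation: [0.448, 3.107, 0.003]
contact_force: [-0.3, -0.1, -5.9]
width: 0.0589
gripper_force: 110.0
```

```bash
python3 - <<'E'
from h import *
s=bot.state();print(s['position'],s['width'],s['contact_force'])
Rr=Rz(np.radians(-3.8),np.radians(14));o=np.array([.4005,-.3596,.021]);n=Rr[:,2]
P0=o+Rr@[.1,0,0]-.0094*n;print("final tool-length hyp",P0.round(4),"n",n.round(3))
go(*(P0+[0,0,.06]),-3.8,14)
E
```

```text
[0.5113028  0.1882272  0.11019544] 0.05891519437632094 [-0.30976573 -0.13880907 -5.93548701]
final tool-length hyp [ 0.4996 -0.3662  0.0361] n [-0.241  0.016  0.97 ]
t [-0.1453 -0.5352  0.0133] r [ -1.4 -13.8 -12.5]
```

step_arm([
  {"tx":-0.085,"ty":-0.315,"tz":-0.01,"rx":0,"ry":0,"rz":-6,"grip":0.055},
  {"tx":-0.085,"ty":-0.315,"tz":-0.01,"rx":0,"ry":0,"rz":-12.5,"grip":0.055},
  {"tx":-0.085,"ty":-0.315,"tz":-0.01,"rx":-1.4,"ry":-13.8,"rz":-12.5,"grip":0.055},
  {"tx":-0.085,"ty":-0.315,"tz":-0.01,"rx":-1.4,"ry":-13.8,"rz":-12.5,"grip":0.055},
  {"tx":-0.085,"ty":-0.315,"tz":-0.01,"rx":-1.4,"ry":-13.8,"rz":-12.5,"grip":0.055},
  {"tx":-0.085,"ty":-0.315,"tz":-0.01,"rx":-1.4,"ry":-13.8,"rz":-12.5,"grip":0.055},
  {"tx":-0.085,"ty":-0.315,"tz":-0.01,"rx":-1.4,"ry":-13.8,"rz":-12.5,"grip":0.055},
  {"tx":-0.085,"ty":-0.315,"tz":-0.01,"rx":-1.4,"ry":-13.8,"rz":-12.5,"grip":0.055},
])

```text
clock: 19.47
position: [0.5005, -0.1406, 0.117]
orientation: [0.099, 2.904, -0.014]
contact_force: [1.3, -0.4, -6.0]
width: 0.0586
gripper_force: 110.0
```

```bash
python3 - <<'E'
from h import *
s=bot.state();print(s['position'],s['width'],R.from_rotvec(s['orientation']).as_matrix()[:,2])
go(.4996,-.3662,.096,-3.8,14)
E
```

```text
[ 0.50045594 -0.14063962  0.11703566] 0.0586241159637809 [ 0.23329641 -0.01758271 -0.97224669]
t [-0.0092 -0.2251  0.0242] r [-0.1 -0.5 -0.1]
```

step_arm([
  {"tx":-0.009,"ty":-0.225,"tz":0.0,"rx":0,"ry":-0.5,"rz":0,"grip":0.055},
  {"tx":-0.009,"ty":-0.225,"tz":0.0,"rx":0,"ry":-0.5,"rz":0,"grip":0.055},
  {"tx":-0.009,"ty":-0.225,"tz":0.0,"rx":0,"ry":-0.5,"rz":0,"grip":0.055},
  {"tx":-0.009,"ty":-0.225,"tz":0.0,"rx":0,"ry":-0.5,"rz":0,"grip":0.055},
  {"tx":-0.009,"ty":-0.225,"tz":0.0,"rx":0,"ry":-0.5,"rz":0,"grip":0.055},
  {"tx":-0.009,"ty":-0.225,"tz":0.024,"rx":0,"ry":-0.5,"rz":0,"grip":0.055},
  {"tx":-0.009,"ty":-0.225,"tz":0.024,"rx":0,"ry":-0.5,"rz":0,"grip":0.055},
  {"tx":-0.009,"ty":-0.225,"tz":0.024,"rx":0,"ry":-0.5,"rz":0,"grip":0.055},
])

```text
clock: 20.13
position: [0.4988, -0.3648, 0.0943]
orientation: [0.105, 2.896, -0.009]
contact_force: [-0.1, 2.2, -5.8]
width: 0.0588
gripper_force: 111.4
```

```bash
cat >> h.py <<'E'
def stonefit(n,img,x0,z,tilt,mask=None,smax=70):
    """corner points of largest grey blob by 4-corner approx, returns hull points"""
E
python3 - <<'E'
from h import *
a=bot.camera("side");t=bot.camera("top");st=bot.state();p=np.array(st['position']);A=R.from_rotvec(st['orientation']).as_matrix()
print(p,A[:,2]);np.save("s3.npy",a);np.save("t3.npy",t)
X=-A[:,0] if A[0,0]<0 else A[:,0];Nn=-A[:,2];Y=np.cross(Nn,X)
def prof3(n,im,c,d,rng):
    o=[]
    for k in rng:
        u,v=proj(n,c+k*d)[0];q=cv2.getRectSubPix(np.ascontiguousarray(im),(1,1),(float(u),float(v)))[0,0];o.append("%d:%d/%d/%d"%(k*1e3,*q))
    return " ".join(o)
top=p+(.0094+.024)*Nn
for k in(-.016,.016):print("along",prof3("side",a,top+k*Y,X,np.r_[np.arange(-.11,-.08,.004),np.arange(.08,.112,.004)]))
for k in(-.06,.06):print("across",prof3("side",a,top+k*X,Y,np.arange(-.045,.06,.004)))
E
```

```text
[ 0.50102802 -0.36185044  0.09636831] [ 0.24352879 -0.01468686 -0.96978246]
along -110:176/114/60 -106:138/88/47 -102:107/68/37 -97:105/66/34 -93:108/78/50 -89:157/150/125 -85:157/151/127 -81:158/151/126 80:158/150/126 84:160/151/127 88:159/150/127 92:162/153/129 96:109/103/89 100:117/112/103 104:119/113/104 108:119/114/104
along -110:101/65/37 -106:107/68/36 -102:109/69/37 -97:106/66/34 -93:116/88/61 -89:155/146/122 -85:158/151/127 -81:159/149/126 80:159/150/127 84:157/149/125 88:158/149/126 92:162/154/130 96:97/91/76 100:82/52/28 104:98/63/34 108:104/66/36
across -45:97/62/34 -40:97/62/34 -36:96/60/32 -32:92/58/29 -28:100/73/47 -24:132/117/92 -20:157/150/125 -16:159/152/127 -12:158/150/125 -8:158/150/124 -4:158/150/125 0:158/149/126 3:159/150/127 7:159/150/126 11:158/151/127 15:158/151/127 19:158/151/126 23:157/150/125 27:158/150/125 31:177/169/142 35:196/186/160 39:145/138/116 43:126/120/100 47:128/121/101 51:155/145/125 55:112/104/90 59:93/89/78
across -45:72/69/62 -40:74/70/64 -36:71/67/62 -32:76/72/66 -28:94/89/79 -24:133/125/107 -20:158/149/126 -16:160/151/127 -12:160/151/127 -8:158/149/126 -4:158/149/127 0:159/150/127 3:158/149/126 7:158/150/127 11:159/150/127 15:159/150/127 19:158/149/126 23:157/150/125 27:157/149/125 31:162/154/129 35:183/175/148 39:139/130/109 43:120/114/95 47:117/111/94 51:132/124/106 55:110/103/89 59:94/88/77
```

```bash
cat >> h.py <<'E'
def deck(p=None):
    Rr=Rz(np.radians(-3.8),np.radians(14));o=np.array([.4005,-.361,.021]);s=bot.state()
    A=R.from_rotvec(s["orientation"]).as_matrix();p=np.array(s["position"])-.0094*A[:,2]
    print("stone in deck",(Rr.T@(p-o)).round(4),"tool x,y,z in deck",(Rr.T@A).round(3).tolist(),"F deck",(Rr.T@np.array(s["contact_force"])).round(1),s["clock"])
E
python3 -c "
from h import *
deck()"
```

```text
stone in deck [0.1156 0.0058 0.0582] tool x,y,z in deck [[-1.0, 0.001, 0.002], [0.001, 1.0, 0.001], [-0.002, 0.001, -1.0]] F deck [-1.1  0.6 -4.9] 20.2333
```

step_arm([
  {"tx":0.0115,"ty":-0.006,"tz":0.0,"rx":0,"ry":0,"rz":0,"grip":0.055},
  {"tx":0.0115,"ty":-0.006,"tz":0.02,"rx":0,"ry":0,"rz":0,"grip":0.055},
  {"tx":0.0115,"ty":-0.006,"tz":0.035,"rx":0,"ry":0,"rz":0,"grip":0.055},
  {"tx":0.0115,"ty":-0.006,"tz":0.046,"rx":0,"ry":0,"rz":0,"grip":0.055},
  {"tx":0.0115,"ty":-0.006,"tz":0.05,"rx":0,"ry":0,"rz":0,"grip":0.055},
  {"tx":0.0115,"ty":-0.006,"tz":0.05,"rx":0,"ry":0,"rz":0,"grip":0.055},
  {"tx":0.0115,"ty":-0.006,"tz":0.05,"rx":0,"ry":0,"rz":0,"grip":0.055},
])

```text
clock: 20.82
position: [0.5036, -0.3697, 0.0475]
orientation: [0.096, 2.89, -0.015]
contact_force: [0.5, 0.5, -4.4]
width: 0.0585
gripper_force: 111.3
```

```bash
python3 -c "
from h import *
deck();a=bot.camera('side');np.save('s4.npy',a);deck()
st=bot.state();p=np.array(st['position']);A=R.from_rotvec(st['orientation']).as_matrix()
N=-A[:,2];X=-A[:,0];Y=A[:,1]
c=p+(.0094+.024)*N
for k in (-.02,.01,.025):
    o=[]
    for d in np.arange(-.125,-.08,.002):
        u,v=proj('side',c+k*Y+d*X)[0];q=cv2.getRectSubPix(np.ascontiguousarray(a),(1,1),(float(u),float(v)))[0,0];o.append('%d:%d/%d/%d'%(round(d*1e3),*q))
    print(' '.join(o))
"
```

```text
stone in deck [ 0.1067 -0.0018  0.0101] tool x,y,z in deck [[-1.0, -0.0, 0.006], [-0.0, 1.0, -0.002], [-0.006, -0.002, -1.0]] F deck [-0.7  0.5 -4.4] 20.8167
stone in deck [ 0.107  -0.0022  0.0104] tool x,y,z in deck [[-1.0, 0.0, 0.007], [0.0, 1.0, -0.003], [-0.007, -0.003, -1.0]] F deck [-0.9 -0.5 -4.6] 20.8667
-125:92/59/32 -123:92/58/32 -121:94/60/33 -119:100/65/35 -117:103/67/35 -115:103/66/35 -113:97/62/34 -111:99/63/33 -109:102/65/34 -107:100/63/33 -105:91/58/31 -103:90/57/31 -101:92/59/32 -99:96/61/33 -97:97/61/32 -95:98/62/34 -93:105/72/48 -91:154/140/124 -89:177/173/158 -87:174/171/152 -85:165/160/138 -83:161/154/130 -81:158/151/126
-125:91/58/30 -123:96/61/32 -121:101/65/35 -119:106/69/37 -117:109/71/38 -115:103/66/36 -113:99/61/33 -111:106/59/31 -109:106/58/31 -107:109/58/30 -105:111/58/29 -103:108/57/28 -101:90/48/25 -99:71/40/22 -97:63/39/21 -95:113/76/42 -93:145/105/64 -91:166/131/91 -89:165/151/122 -87:162/153/128 -85:160/153/129 -83:159/153/127 -81:159/152/127
-125:94/61/33 -123:98/64/34 -121:105/66/36 -119:108/68/37 -117:109/70/36 -115:109/70/37 -113:111/68/35 -111:110/63/32 -109:104/57/29 -107:102/55/28 -105:103/56/28 -103:105/56/27 -101:108/58/28 -99:79/42/21 -97:77/46/24 -95:128/85/46 -93:144/101/59 -91:163/133/96 -89:166/154/128 -87:162/155/132 -85:161/152/130 -83:160/151/128 -81:158/150/127
```

step_arm([
  {"tx":0.002,"ty":0,"tz":0.003,"rx":0,"ry":0.3,"rz":0,"grip":0.055},
  {"tx":0.003,"ty":0,"tz":0.006,"rx":0,"ry":0.3,"rz":0,"grip":0.055},
  {"tx":0.003,"ty":0,"tz":0.007,"rx":0,"ry":0.3,"rz":0,"grip":0.055},
  {"tx":0.003,"ty":0,"tz":0.008,"rx":0,"ry":0.3,"rz":0,"grip":0.055},
  {"tx":0.003,"ty":0,"tz":0.008,"rx":0,"ry":0.3,"rz":0,"grip":0.055},
])

```text
clock: 21.28
position: [0.5024, -0.3702, 0.0386]
orientation: [0.098, 2.895, -0.015]
contact_force: [-0.2, -0.0, -4.7]
width: 0.0586
gripper_force: 111.4
```

```bash
python3 -c "
from h import *
deck()"
```

```text
stone in deck [ 0.1035 -0.0024  0.0017] tool x,y,z in deck [[-1.0, 0.001, 0.001], [0.001, 1.0, -0.002], [-0.001, -0.002, -1.0]] F deck [-1.3 -0.  -4.5] 21.2833
```

step_arm([
  {"tx":0.002,"ty":0,"tz":0.0,"rx":0,"ry":0,"rz":0,"grip":0.055},
  {"tx":0.004,"ty":0,"tz":0.0,"rx":0,"ry":0,"rz":0,"grip":0.055},
  {"tx":0.005,"ty":0,"tz":0.0,"rx":0,"ry":0,"rz":0,"grip":0.055},
  {"tx":0.005,"ty":0,"tz":0.0,"rx":0,"ry":0,"rz":0,"grip":0.055},
])

```text
clock: 21.62
position: [0.4969, -0.3698, 0.0373]
orientation: [0.098, 2.896, -0.015]
contact_force: [0.3, -0.4, -4.8]
width: 0.0591
gripper_force: 111.4
```

```bash
python3 -c "
from h import *
deck()"
```

```text
stone in deck [ 0.0978 -0.0024  0.0018] tool x,y,z in deck [[-1.0, 0.001, -0.0], [0.001, 1.0, -0.002], [0.0, -0.002, -1.0]] F deck [-0.9 -0.4 -4.7] 21.6167
```

step_arm([
  {"tx":0.001,"ty":0,"tz":0.0,"rx":0,"ry":0,"rz":0,"grip":0.055},
  {"tx":0.002,"ty":0,"tz":0.0,"rx":0,"ry":0,"rz":0,"grip":0.055},
  {"tx":0.002,"ty":0,"tz":0.0,"rx":0,"ry":0,"rz":0,"grip":0.055},
])

```text
clock: 21.87
position: [0.4953, -0.3697, 0.0369]
orientation: [0.098, 2.895, -0.015]
contact_force: [-0.3, 0.4, -6.1]
width: 0.0589
gripper_force: 111.4
```

```bash
python3 -c "
from h import *
deck()"
```

```text
stone in deck [ 0.0962 -0.0024  0.0018] tool x,y,z in deck [[-1.0, 0.001, 0.0], [0.001, 1.0, -0.002], [-0.0, -0.002, -1.0]] F deck [-1.8  0.4 -5.9] 21.8667
```

step_arm([
  {"tx":0.001,"ty":0,"tz":0.0,"rx":0,"ry":0,"rz":0,"grip":0.055},
  {"tx":0.002,"ty":0,"tz":0.0,"rx":0,"ry":0,"rz":0,"grip":0.055},
  {"tx":0.002,"ty":0,"tz":0.0,"rx":0,"ry":0,"rz":0,"grip":0.055},
])

```text
clock: 22.12
position: [0.4934, -0.3695, 0.0364]
orientation: [0.098, 2.896, -0.015]
contact_force: [-0.0, -0.6, -4.9]
width: 0.0589
gripper_force: 111.4
```

```bash
python3 -c "
from h import *
deck();a=bot.camera('side');np.save('s5.npy',a)
st=bot.state();p=np.array(st['position']);A=R.from_rotvec(st['orientation']).as_matrix()
N=-A[:,2];X=-A[:,0];Y=A[:,1]
for h in(.012,.024):
  c=p+(.0094+h)*N
  for k in (-.01,.02,.036):
    o=[]
    for d in np.arange(-.115,-.08,.002):
        u,v=proj('side',c+k*Y+d*X)[0];q=cv2.getRectSubPix(np.ascontiguousarray(a),(1,1),(float(u),float(v)))[0,0];o.append('%d:%d/%d/%d'%(round(d*1e3),*q))
    print(h,k,' '.join(o))
"
```

```text
stone in deck [ 0.0942 -0.0024  0.0018] tool x,y,z in deck [[-1.0, 0.001, 0.0], [0.001, 1.0, -0.002], [-0.0, -0.002, -1.0]] F deck [-1.2 -0.6 -4.7] 22.1167
0.012 -0.01 -115:102/65/34 -113:107/68/37 -111:109/70/38 -109:106/70/37 -107:104/66/35 -105:107/61/31 -103:105/58/29 -101:103/54/26 -99:104/53/24 -97:104/59/32 -95:130/103/79 -93:157/148/125 -91:161/154/130 -89:160/153/129 -87:159/151/128 -85:159/150/127 -83:159/151/127 -81:159/150/127
0.012 0.02 -115:102/65/36 -113:109/70/37 -111:119/77/41 -109:131/84/44 -107:123/75/39 -105:119/68/35 -103:110/60/30 -101:104/56/28 -99:100/52/25 -97:98/54/28 -95:108/76/52 -93:154/138/113 -91:188/180/153 -89:192/184/157 -87:170/162/137 -85:161/153/129 -83:174/166/140 -81:194/186/158
0.012 0.036 -115:195/130/68 -113:198/131/68 -111:200/132/69 -109:199/134/72 -107:183/133/74 -105:145/97/53 -103:116/68/35 -101:105/55/28 -99:105/56/28 -97:103/55/27 -95:92/48/24 -93:59/34/21 -91:90/78/64 -89:121/114/97 -87:130/122/104 -85:130/121/105 -83:140/131/113 -81:142/134/116
0.024 -0.01 -115:92/58/32 -113:95/60/33 -111:100/64/35 -109:106/67/37 -107:108/68/37 -105:102/64/35 -103:89/55/30 -101:71/41/22 -99:80/43/22 -97:83/43/20 -95:77/38/18 -93:89/55/33 -91:125/101/77 -89:159/150/124 -87:161/154/128 -85:161/153/128 -83:160/151/126 -81:158/149/124
0.024 0.02 -115:95/62/34 -113:101/64/35 -111:105/67/36 -109:108/68/37 -107:110/69/38 -105:112/73/39 -103:134/95/49 -101:140/103/53 -99:114/72/36 -97:102/56/27 -95:98/52/25 -93:104/62/37 -91:131/107/83 -89:150/138/113 -87:159/152/127 -85:160/153/128 -83:159/152/127 -81:159/152/127
0.024 0.036 -115:97/63/35 -113:101/65/37 -111:102/66/35 -109:110/71/37 -107:123/79/42 -105:131/85/44 -103:124/74/38 -101:117/66/34 -99:109/59/30 -97:103/55/27 -95:99/51/24 -93:99/58/32 -91:116/88/64 -89:168/156/130 -87:189/181/154 -85:186/178/151 -83:161/153/129 -81:163/154/130
```

step_arm([
  {"tx":0.001,"ty":0,"tz":0.0,"rx":0,"ry":0,"rz":0,"grip":0.055},
  {"tx":0.002,"ty":0,"tz":0.0,"rx":0,"ry":0,"rz":0,"grip":0.055},
  {"tx":0.002,"ty":0,"tz":0.0,"rx":0,"ry":0,"rz":0,"grip":0.055},
])

```text
clock: 22.42
position: [0.4922, -0.3695, 0.0362]
orientation: [0.097, 2.894, -0.015]
contact_force: [1.0, -0.6, -5.1]
width: 0.0585
gripper_force: 111.5
```

```bash
python3 -c "
from h import *
deck()"
```

```text
stone in deck [ 0.093  -0.0023  0.0019] tool x,y,z in deck [[-1.0, 0.001, 0.002], [0.001, 1.0, -0.002], [-0.002, -0.002, -1.0]] F deck [-0.3 -0.5 -5.1] 22.4167
```

step_arm([
  {"tx":0.001,"ty":0,"tz":0.0,"rx":0,"ry":0,"rz":0,"grip":0.055},
  {"tx":0.0015,"ty":0,"tz":0.0,"rx":0,"ry":0,"rz":0,"grip":0.055},
  {"tx":0.0015,"ty":0,"tz":0.0,"rx":0,"ry":0,"rz":0,"grip":0.055},
])

```text
clock: 22.67
position: [0.4921, -0.3695, 0.0364]
orientation: [0.096, 2.892, -0.016]
contact_force: [2.9, 1.3, -4.3]
width: 0.0586
gripper_force: 111.5
```

```bash
python3 -c "
from h import *
deck()"
```

```text
stone in deck [ 0.0929 -0.0023  0.002 ] tool x,y,z in deck [[-1.0, -0.0, 0.004], [-0.0, 1.0, -0.003], [-0.004, -0.003, -1.0]] F deck [ 1.7  1.5 -4.8] 22.6667
```

The stone touches the cleat at reading 0.093. Backing off 2.5 mm, then lowering onto the deck.

step_arm([
  {"tx":-0.0025,"ty":0,"tz":0.0,"rx":0,"ry":0,"rz":0,"grip":0.055},
  {"tx":-0.0025,"ty":0,"tz":0.001,"rx":0,"ry":0,"rz":0,"grip":0.055},
  {"tx":-0.0025,"ty":0,"tz":0.002,"rx":0,"ry":0,"rz":0,"grip":0.055},
  {"tx":-0.0025,"ty":0,"tz":0.002,"rx":0,"ry":0,"rz":0,"grip":0.055},
])

```text
clock: 23.0
position: [0.4925, -0.3696, 0.0347]
orientation: [0.098, 2.896, -0.015]
contact_force: [-1.7, 0.2, 2.2]
width: 0.0587
gripper_force: 112.2
```

```bash
python3 -c "
from h import *
deck()"
```

```text
stone in deck [ 0.0929 -0.0025  0.0003] tool x,y,z in deck [[-1.0, 0.001, -0.0], [0.001, 1.0, -0.003], [0.0, -0.003, -1.0]] F deck [-1.1  0.1  2.5] 23.0
```

step_arm([
  {"tx":0,"ty":0,"tz":0.0005,"rx":0,"ry":0,"rz":0,"grip":0.055},
  {"tx":0,"ty":0,"tz":0.0005,"rx":0,"ry":0,"rz":0,"grip":0.07},
  {"tx":0,"ty":0,"tz":0.0005,"rx":0,"ry":0,"rz":0,"grip":0.085},
  {"tx":0,"ty":0,"tz":0.0005,"rx":0,"ry":0,"rz":0,"grip":0.085},
  {"tx":0,"ty":0,"tz":0.0005,"rx":0,"ry":0,"rz":0,"grip":0.085},
])

```text
clock: 23.42
position: [0.4939, -0.3699, 0.0341]
orientation: [0.098, 2.894, -0.016]
contact_force: [-0.3, 0.2, 0.5]
width: 0.085
gripper_force: 0.0
```

step_arm([
  {"tx":0,"ty":0,"tz":-0.01,"rx":0,"ry":0,"rz":0,"grip":0.085},
  {"tx":0,"ty":0,"tz":-0.04,"rx":0,"ry":0,"rz":0,"grip":0.085},
  {"tx":0,"ty":0,"tz":-0.08,"rx":0,"ry":0,"rz":0,"grip":0.085},
  {"tx":0,"ty":0,"tz":-0.12,"rx":0,"ry":0,"rz":0,"grip":0.085},
  {"tx":0,"ty":0.1,"tz":-0.15,"rx":0,"ry":0,"rz":0,"grip":0.085},
  {"tx":0,"ty":0.15,"tz":-0.15,"rx":0,"ry":0,"rz":0,"grip":0.085},
  {"tx":0,"ty":0.15,"tz":-0.15,"rx":0,"ry":0,"rz":0,"grip":0.085},
  {"tx":0,"ty":0.15,"tz":-0.15,"rx":0,"ry":0,"rz":0,"grip":0.085},
])

```text
clock: 24.08
position: [0.4668, -0.214, 0.1806]
orientation: [0.095, 2.894, -0.015]
contact_force: [-0.2, 0.5, 0.1]
width: 0.085
gripper_force: 0.0
```

step_arm([
  {"tx":0,"ty":0.3,"tz":0,"rx":0,"ry":0,"rz":0,"grip":0.085},
  {"tx":0,"ty":0.3,"tz":0,"rx":0,"ry":0,"rz":0,"grip":0.085},
  {"tx":0,"ty":0.3,"tz":0,"rx":0,"ry":0,"rz":0,"grip":0.085},
  {"tx":0,"ty":0.3,"tz":0,"rx":0,"ry":0,"rz":0,"grip":0.085},
  {"tx":0,"ty":0.3,"tz":0,"rx":0,"ry":0,"rz":0,"grip":0.085},
  {"tx":0,"ty":0.3,"tz":0,"rx":0,"ry":0,"rz":0,"grip":0.085},
  {"tx":0,"ty":0.3,"tz":0,"rx":0,"ry":0,"rz":0,"grip":0.085},
  {"tx":0,"ty":0.3,"tz":0,"rx":0,"ry":0,"rz":0,"grip":0.085},
])

```text
clock: 24.75
position: [0.489, 0.0923, 0.1801]
orientation: [0.078, 2.89, -0.005]
contact_force: [0.4, -0.2, 1.1]
width: 0.0853
gripper_force: 0.0
```

```bash
python3 - <<'E'
from h import *
a=bot.camera("side");t=bot.camera("top");np.save("s6.npy",a);np.save("t6.npy",t)
s=bot.state();print(s['position'],s['contact_force'],s['clock'])
Rr=Rz(np.radians(-3.8),np.radians(14));o=np.array([.4005,-.3596,.021])
def pf(n,im,p,d,rng):
    r=[]
    for k in rng:
        q=np.array(p,float);q[d]+=k;u,v=proj(n,o+Rr@q)[0];g=cv2.getRectSubPix(np.ascontiguousarray(im),(1,1),(float(u),float(v)))[0,0];r.append('%d:%d/%d/%d'%(round(k*1e3),*g))
    return ' '.join(r)
e=np.r_[np.arange(-.112,-.084,.003),np.arange(.084,.104,.003)]
for n,im in(("top",t),("side",a)):
    for y in(-.015,.015):print(n,"along y",y,pf(n,im,[.095,y,.024],0,e))
    for x in(-.06,.06):print(n,"across x",x,pf(n,im,[.095+x,0,.024],1,np.r_[np.arange(-.04,-.022,.003),np.arange(.022,.044,.003)]))
for n,im in(("top",t),("side",a)):
    r=cv2.imread(f"pics/{n}0.png")[:,:,::-1];b=(318,160,350,198) if n=="top" else (226,212,254,258)
    print(n,"bottle diff",np.abs(im[b[1]:b[3],b[0]:b[2]].astype(int)-r[b[1]:b[3],b[0]:b[2]]).mean().round(1))
E
```

```text
[0.48798218 0.08646127 0.17931494] [ 0.52104929  1.17249984 -0.83698724] 24.85
top along y -0.015 -112:115/79/46 -109:110/76/45 -106:90/60/36 -103:76/50/33 -100:70/44/26 -97:74/54/40 -94:84/76/66 -91:95/90/79 -88:95/91/80 -85:97/92/82 84:152/145/128 87:152/145/127 90:150/143/127 93:135/125/108 96:136/106/78 99:148/108/67 102:173/125/75
top along y 0.015 -112:117/81/48 -109:110/77/47 -106:90/60/36 -103:75/48/31 -100:71/45/29 -97:70/51/38 -94:85/75/67 -91:94/91/81 -88:95/93/83 -85:94/93/82 84:153/147/128 87:154/147/130 90:150/144/126 93:134/125/110 96:130/103/77 99:143/104/65 102:166/120/73
top across x -0.06 -40:132/96/58 -37:132/97/62 -34:123/99/74 -31:103/96/83 -28:96/92/82 -25:95/92/82 -22:96/92/82 22:97/93/84 25:104/100/89 28:98/93/83 31:103/89/74 34:173/128/83 37:219/160/96 40:218/158/91 43:214/155/92
top across x 0.06 -40:174/126/75 -37:148/109/69 -34:139/115/90 -31:151/141/124 -28:151/144/128 -25:153/145/129 -22:152/144/128 22:153/147/131 25:151/144/128 28:123/116/103 31:110/94/77 34:172/127/83 37:216/156/92 40:216/155/94 43:208/148/88
side along y -0.015 -112:40/36/34 -109:28/
[... 268 characters left out ...]
:31/55/49 -103:37/64/58 -100:45/77/69 -97:47/81/73 -94:46/80/71 -91:45/79/69 -88:44/76/67 -85:42/73/64 84:166/158/133 87:167/159/134 90:168/161/135 93:165/159/134 96:121/113/94 99:119/88/57 102:148/102/58
side across x -0.06 -40:22/41/37 -37:21/41/38 -34:23/42/38 -31:24/43/39 -28:25/43/39 -25:25/43/39 -22:25/43/39 22:31/54/50 25:28/50/46 28:23/41/37 31:24/33/30 34:56/54/44 37:123/110/88 40:221/210/171 43:251/237/194
side across x 0.06 -40:92/58/30 -37:91/57/28 -34:99/68/41 -31:115/93/69 -28:152/140/116 -25:168/160/136 -22:168/159/135 22:165/158/133 25:167/160/134 28:185/176/150 31:205/195/168 34:162/152/129 37:138/130/110 40:127/120/101 43:128/121/102
top bottle diff 4.6
side bottle diff 3.1
```

Bench stone: in the top view it runs from −95 to +95 mm about its home and is centred across within 1 mm. The bottle is unchanged and the arm is clear. Handing in.

```bash
python3 -c "
from cell import bot
print(bot.job_done())"
```

```text
the job is handed in; nothing more can be done
None
```

I took the stack apart in order and handed the job in at about 25 s: the slip, strop and middle blocks lie within about 5 mm of centre in their trays, the bench stone is on the ramp within about 1 mm of home against the cleat, and the bottle has not moved; the hand-in gave no verdict, so these figures are my own camera checks.

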